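# Hang a negative frame between its neighbours

### The arm

A 6-joint arm with a two-finger parallel gripper is mounted at the origin on the work surface. World frame = base frame: x ahead of the robot, y to its left, z up, the work surface at z = 0. Lengths are in m, angles in rad, forces in N, time in s.
With the tool pointing down it reaches from about 0.25 to 0.775 m from the base axis. Payload 4 kg.
Tool frame: the origin (TCP) lies midway between the tips of the shut fingers; the grasp point (between the pads) lies 19 mm behind it; z points along the fingers, y is the direction in which the jaws open and shut (so a half turn about z gives the same grasp; the last joint's range is limited). The gripper opens to 94 mm and grips with 3 to 60 N. Pads are 16 mm wide; open, the fingers measure 119 mm over their backs; the gripper's body (75 mm by 177 mm) begins 78 mm behind the grasp point.
Start: joints at [1.207, 0.087, 1.371, -0, 1.684, -0.103], TCP at [0.142, 0.531, 0.206] pointing down, gripper open.
Joint ranges: [-3.1, 3.1], [-0.76, 2.03], [0.27, 2.55], [-1.08, 4.22], [0.17, 2.65], [-2.57, 2.57]. Speed limits (rad/s): [2.79, 2.79, 3.14, 3.14, 3.14, 3.14].

### API

Orientations are given as [roll, pitch, yaw] about the fixed x, y, z axes, in that order (R = Rz(yaw) Ry(pitch) Rx(roll)).
In Python, from bench import robot gives the robot as it stands.
- The arm moves only by the tool drive_tool, never from a script. Its argument "series" is a list that holds one entry, the list of rows, each a list of 7 numbers: the turn, a rotation vector about the tool's x, y, z in rad, then the shift along the tool's x, y, z in cm, then the opening in per cent of the stroke, from 0 (shut) to 100 (fully open). In form: [[[rx, ry, rz, tx, ty, tz, fingers], ...]]. A call has 1 to 20 rows; each row is the pose to reach, as a shift and turn from the pose measured when the call began, along the tool's axes at that moment; what a row does not reach only later rows make up. A row lasts 1/10 s, in which the tool goes at most 50 mm and 8.59 degrees, less where a joint would pass 70% of its speed; a pose out of reach is approached as far as the arm can. A call with a gripper value outside its range is refused whole. The fingers move at their own pace and stop on an object; the grip force is fixed at half the most. Time passes only in rows, so rows that repeat a pose let the fingers close. It gives the time, the measured TCP pose, the force and the opening at its end, in the units of the state.
- robot.get_obs(): the state, without advancing time (a new reading comes with each control period).
- robot.snapshot(name): name is "scene" or "side" or "wrist"; returns a dict with "img" (480x640x3 uint8, blue, green, red), "depth" (480x640 float32, m along the optical axis (not along the pixel's ray), 0 where there is no reading), "vertical_fov" (degrees; the focal length in pixels is half the picture's height over the tangent of half this angle, whatever the lens; pixels are square), "cx", "cy" (the principal point, pixels), "dist_coeffs" ([k1, k2, p1, p2, k3] as OpenCV has them; the pictures are not rectified), "rvec" (rotation vector, rad) and "tvec" (3), from world to camera coordinates, as OpenCV has them. Camera axes: x right, y down, z forward; pixel columns grow to the right and rows downward; lengths in m; the calibration is good to about 2 mm. A picture is of the moment at which its call begins.
- robot.close_job(): hands the job in, once; it reports no verdict.
The state is a dict: "time": time; "joint_positions": joint angles; "qvel": joint speeds; "joint_torque": joint torques, N m; "tool_pos": TCP position; "ee_rot": TCP orientation; "wrist_force": force on the tool from outside, world axes, zero at the start; "wrist_torque": the same for the moment, N m; "width": finger opening in m.
Only numpy, scipy, OpenCV 4.12 (cv2) and the standard library are available. Lean on these libraries where they do the work, as an engineer would, in place of code of your own. Each camera call takes 0.05 s, during which the arm holds its last target.

### The job

Take the glass-negative frame with the tall tab out of its wooden stand and lower it, gently, into the one empty slot of the hanging rack, between the frames already hanging there, so that both of its hooks drop over the rails. Before letting go, bear down on it with about 12 newtons for a full second to set the hooks, never hard enough to strain the glass; then leave it hanging there. Do not knock the other frames out of their slots or disturb the things on the table.

Things in the scene. Friction and masses are not known exactly. Their poses are not given: they have to be found in the camera images.
- carrier: The frame to hang: aluminium, amber glass, black tab on top, a steel hook each side; 104 mm wide (x), 12 thick (y), z up; loose, 0.2 to 0.4 kg. Origin midway between the hooks on the axis of their arms; bottom (rounded) 82 mm below it, top edge 8 mm above. Starts upright in the stand. Either way round is right.
- tab (a point): Centre of the carrier's tab, 40 mm above the carrier's origin. The tab is 40 mm wide (x), 10 mm thick (y) and rises from 8 to 63 mm above the carrier's origin. Hold it here, fingertips at least 10 mm above the frame's top edge, to stay clear above the neighbouring frames.
- hook (a point): Bend of the carrier's +x hook, 75 mm from the carrier's origin; the other is its mirror image. Each is a 6 mm round bar that reaches out along x to this bend, then down, ending 17 mm below the origin. The opening between frame edge and downturned tip is 20 mm, over a 12 mm rail.
- stand: Wooden stand, fixed, 150 x 70 mm, 39 mm tall, with a 14 mm wide slot along its x in which the carrier stands 31 mm deep; origin at the centre of its underside. The standing carrier's origin is 90 mm above the table.
- rack: Fixed rack: steel base 165 x 100 mm, two rigid toothed rails 12 mm thick at x = -62 and +62 mm, running along the rack's y. Slots at y = -24, -8, 8, 24 mm, 9 mm wide, between round-topped teeth; tooth tops 123.5 mm, slot floors 112 mm above the table. Origin: centre of the base's underside, z up. Only the slot at +8 is empty.
- slot (a point): The empty slot: where the carrier's origin is when fully home, 115 mm above the table; axes as the rack's, x along the frames' width. Rigid: 1 mm too low presses with 10 N or more, so go slowly and read the force. Frame on rack, its weight included: 7 to 20 N is right (aim at 12), over 28 N strains the glass.
- frame_a: Frame hanging loose in the slot 16 mm to the rack's -y side of the empty one: as the carrier, but no tab, a dark backing bar and a round 15 mm thick foot; 0.2 kg. Origin midway between its hooks, on their axis, x along its width; top 8 mm above, bottom 82 mm below. Swings on its hooks; its foot leans into the gap, may be brushed aside gently (under 8 N), but it must stay in its slot.
- frame_b: Frame hanging loose in the slot 16 mm to the rack's +y side of the empty one, turned half round: as the carrier, but no tab, a dark backing bar and a round 15 mm thick foot; 0.2 kg. Origin midway between its hooks, on their axis, x along its width; top 8 mm above, bottom 82 mm below. Swings on its hooks; its foot leans into the gap, may be brushed aside gently (under 8 N), but it must stay in its slot.
- frame_c: Frame hanging loose in the slot 32 mm to the rack's -y side of the empty one: as the carrier, but no tab, a dark backing bar and a round 15 mm thick foot; 0.2 kg. Origin midway between its hooks, on their axis, x along its width; top 8 mm above, bottom 82 mm below. Swings on its hooks; its foot leans into the gap, may be brushed aside gently (under 8 N), but it must stay in its slot.
- loupe: Bystander: black magnifying loupe, 42 mm across, 42 mm tall, standing loose on the table; origin at its underside.
- tin: Bystander: plain aluminium film tin, 52 mm across, 50 mm tall, loose; origin at its underside.
- card_box: Bystander: cardboard box 80 x 160 x 60 mm, loose; origin at the centre of its underside.

How it is judged:
By the outcome, as a careful person would: the job done as asked, in the order asked, and still so for the second after the job is handed in, with the robot touching nothing.
It also fails if it takes over 64 s, if anything falls off the work surface, if the arm or the gripper's body presses on something with over 40 N, if the wrist force passes 120 N, or if a joint passes its speed limit or range.

## Working session

There is one attempt and no reset: what is moved stays moved. The work goes in short steps, Python scripts to look and compute and a tool call to move; the robot and the scene stay as the last step left them, time stands still between calls to the robot, and variables do not carry over. Pictures are saved under pics/ and viewed, and the job is handed in when it is done.

Besides the shell and the picture viewer there is one more tool, called after "Emit:" as a command line: name --argument value ..., lists and objects as JSON in quotes. drive_tool: Moves the arm, as the interface text tells. Its arguments: {"type":"object","properties":{"series":{"type":"array","items":{"type":"array","items":{"type":"array","items":{"type":"number"}}}}},"required":["series"]}

```bash
ls; mkdir -p pics; python3 - <<'E'
from bench import robot
import cv2
print(robot.get_obs())
for n in ["scene","side","wrist"]:
    s=robot.snapshot(n)
    cv2.imwrite(f"pics/{n}0.png",s["img"])
    print(n,{k:v for k,v in s.items() if k not in("img","depth")},(s["depth"]>0).mean())
E
```

```text
pics
{'time': 0.0, 'joint_positions': array([ 1.20688373e+00,  8.79379166e-02,  1.37220821e+00, -3.12294486e-05,
        1.68357648e+00, -1.03062716e-01]), 'qvel': array([ 1.39293999e-04, -1.16309257e-03,  1.05467954e-03,  7.91008836e-05,
       -7.39217075e-05,  4.85924964e-05]), 'joint_torque': array([-1.88208302e-03, -3.40180850e+01, -3.02424967e+01,  7.16042938e-02,
        3.28712433e-02, -1.60838340e-04]), 'tool_pos': array([0.14165205, 0.53089881, 0.20433686]), 'ee_rot': array([-3.13947081e+00, -1.88256734e-04,  2.88073909e+00]), 'wrist_force': array([-0.25030653,  0.18974107, -0.09277532]), 'wrist_torque': array([-0.01133024,  0.01481056,  0.00624126]), 'width': 0.09427510383428422}
scene {'vertical_fov': 48.80759247437119, 'cx': 316.73623972574404, 'cy': 244.21701312843888, 'dist_coeffs': array([-0.03448304,  0.        ,  0.        ,  0.        ,  0.        ]), 'rvec': array([ 2.27963748,  1.01371109, -0.36438842]), 'tvec': array([-0.37931013, -0.26673783,  1.13767365])} 0.9961263020833333
side {'vertical_fov': 53.18097401641218, 'cx': 315.4279064336452, 'cy': 241.12771794250986, 'dist_coeffs': array([0.00341317, 0.        , 0.        , 0.        , 0.        ]), 'rvec': array([ 0.43126668, -2.84193406,  0.96960537]), 'tvec': array([0.57362194, 0.19422789, 0.63464294])} 0.9959700520833333
wrist {'vertical_fov': 68.67627404599125, 'cx': 321.7330343344556, 'cy': 242.9216031845271, 'dist_coeffs': array([-0.03417202,  0.        ,  0.        ,  0.        ,  0.        ]), 'rvec': array([-2.3383481 , -1.79783707, -0.20925793]), 'tvec': array([-0.55096322, -0.02619139,  0.39052543])} 0.9708365885416667
```

View pics/scene0.png

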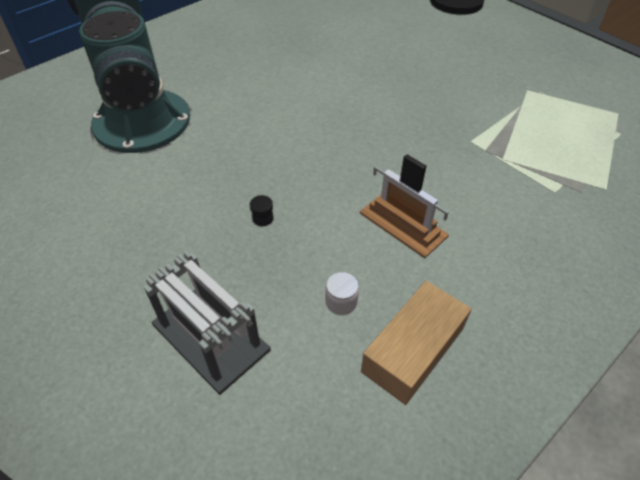

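View pics/side0.png

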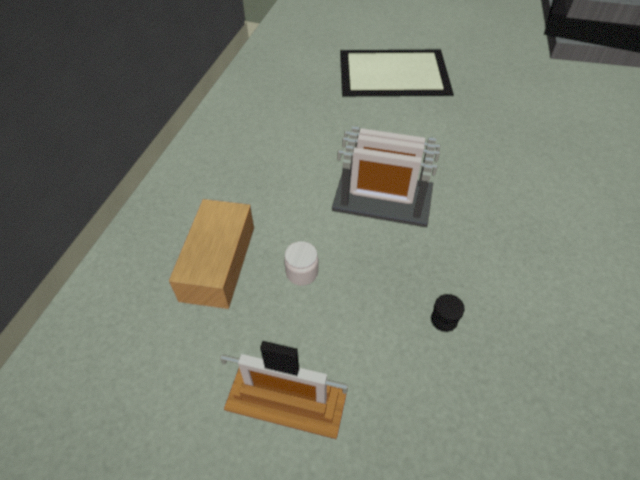

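View pics/wrist0.png

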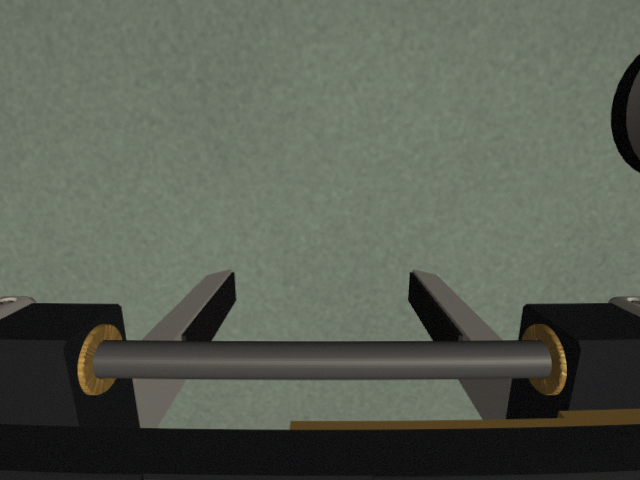

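The scene view shows the carrier in its stand near (405,205), the rack at (210,320), the loupe at (262,210), the tin at (342,290) and the card box at (415,340). The side view shows the same things: carrier (285,375), rack (385,175). The wrist view shows only table, with the loupe or some other dark disc at its right edge. Next I'll write the helpers and zoom in.

```bash
cat > h.py <<'E'
import numpy as np, cv2, json
from bench import robot
from scipy.spatial.transform import Rotation as Ro
class Cam:
    def __init__(s,name):
        d=robot.snapshot(name); s.img=d["img"]; s.depth=d["depth"]
        f=240/np.tan(np.radians(d["vertical_fov"])/2)
        s.K=np.array([[f,0,d["cx"]],[0,f,d["cy"]],[0,0,1]]); s.dc=np.array(d["dist_coeffs"],float)
        s.rv=np.array(d["rvec"],float); s.tv=np.array(d["tvec"],float)
        s.R=cv2.Rodrigues(s.rv)[0]; s.c=-s.R.T@s.tv
    def proj(s,P):
        return cv2.projectPoints(np.atleast_2d(np.array(P,float)),s.rv,s.tv,s.K,s.dc)[0][:,0]
    def rays(s,uv):
        uv=np.atleast_2d(np.array(uv,float))
        n=cv2.undistortPoints(uv[:,None],s.K,s.dc)[:,0]
        return np.c_[n,np.ones(len(n))]@s.R   # depth-normalised
    def plane(s,uv,z):
        r=s.rays(uv); return s.c+r*((z-s.c[2])/r[:,2])[:,None]
    def dep(s,uv):
        uv=np.atleast_2d(np.array(uv)); r=s.rays(uv)
        i=np.round(uv).astype(int); return s.c+r*s.depth[i[:,1],i[:,0]][:,None]
    def crop(s,name,x0,y0,x1,y1,k):
        cv2.imwrite(f"pics/{name}.png",cv2.resize(s.img[y0:y1,x0:x1],None,fx=k,fy=k,interpolation=cv2.INTER_CUBIC))
def tri(c1,u1,c2,u2):
    r1=c1.rays(u1)[0];r2=c2.rays(u2)[0];r1/=np.linalg.norm(r1);r2/=np.linalg.norm(r2)
    A=np.c_[r1,-r2];t=np.linalg.lstsq(A,c2.c-c1.c,rcond=None)[0]
    p,q=c1.c+t[0]*r1,c2.c+t[1]*r2
    return (p+q)/2,np.linalg.norm(p-q)
E
python3 - <<'E'
from h import *
a=Cam("scene");b=Cam("side")
print(a.c,b.c,a.proj([[0.142,.531,.2],[0,0,0]]),b.proj([[0.142,.531,.2]]))
a.crop("sc_car",350,140,460,260,5);a.crop("sc_rack",140,245,280,395,4)
b.crop("si_car",210,330,360,445,5);b.crop("si_rack",325,115,450,230,5)
for n,uv in dict(tab=(412,174),loupe=(261,203),tin=(342,284),box=(417,322),rack=(200,300),basefront=(220,375)).items(): print(n,a.dep(uv)[0].round(3))
for n,uv in dict(tab=(280,357),loupe=(449,306),tin=(301,254),box=(215,240),rack=(388,157)).items(): print(n,b.dep(uv)[0].round(3))
E
```

```text
[ 0.94267854 -0.33488184  0.71311843] [0.4704647  0.39450524 0.62655156] [[367.21856472 -26.16163168]
 [141.37884707 120.90248222]] [[1013.14628702 1351.16174916]]
tab [0.583 0.191 0.129]
loupe [0.401 0.018 0.042]
tin [0.624 0.    0.05 ]
box [0.748 0.029 0.061]
rack [ 0.477 -0.167  0.011]
basefront [ 0.607 -0.22   0.019]
tab [0.577 0.2   0.144]
loupe [0.4   0.019 0.043]
tin [ 0.624 -0.001  0.05 ]
box [0.753 0.019 0.059]
rack [ 0.535 -0.165  0.122]
```

View pics/sc_car.png

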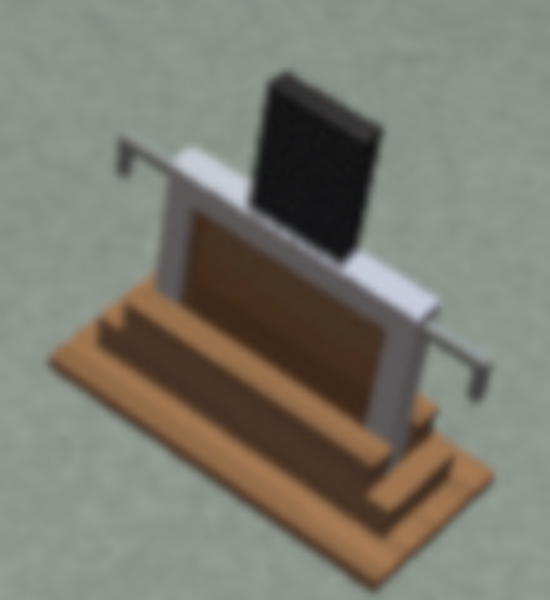

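View pics/sc_rack.png

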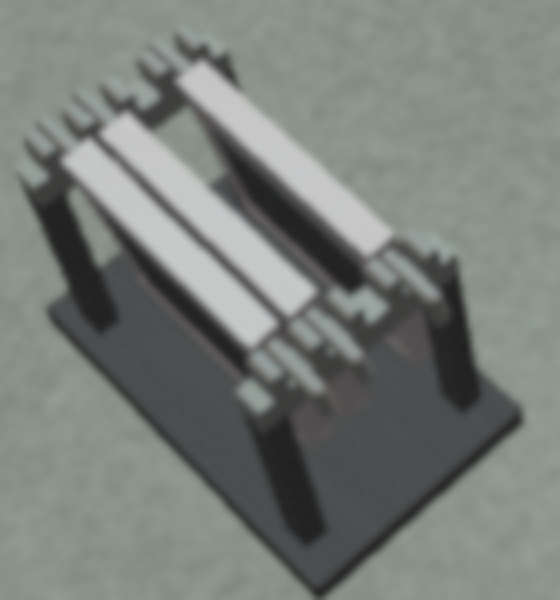

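View pics/si_car.png

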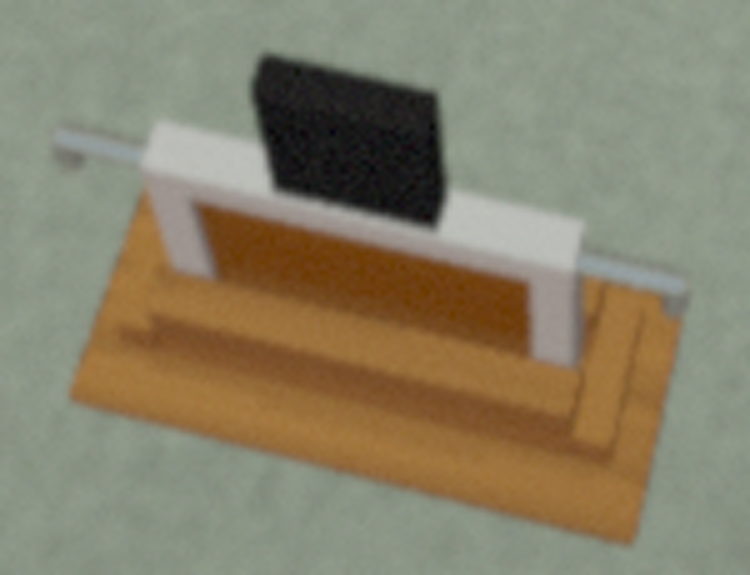

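View pics/si_rack.png

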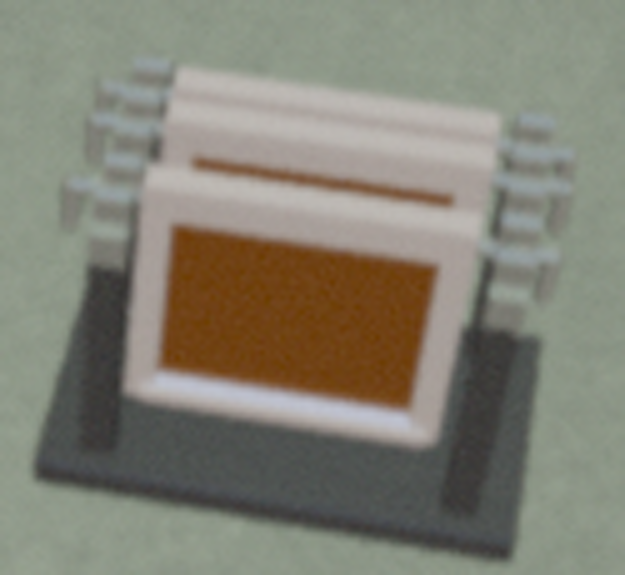

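The crops show the carrier's hooks in the scene crop at about (122,140) and (490,367), and in the side crop at (683,283) and (62,137). The rack's gap is clear between the frames in both. I'll triangulate these points.

```bash
python3 - <<'E'
from h import *
a=Cam("scene");b=Cam("side")
def A(x,y,o=(350,140),k=5): return (o[0]+(x+.5)/k-.5,o[1]+(y+.5)/k-.5)
B=lambda x,y:A(x,y,(210,330),5)
RA=lambda x,y:A(x,y,(140,245),4)
RB=lambda x,y:A(x,y,(325,115),5)
def T(n,u,v):
    p,e=tri(a,u,b,v);print(n,(p*1000).round(1),round(e*1000,1));return p
# hook bends (axis at bend)
h1=T("hook-",A(125,142),B(680,283));h2=T("hook+",A(486,368),B(63,140))
print("mid",((h1+h2)/2*1e3).round(1),"yaw",np.degrees(np.arctan2(*(h2-h1)[[1,0]])),np.linalg.norm(h2-h1))
# tab top corners
t=[T("tabL far",A(285,72),B(436,94)),T("tabR far",A(383,130),B(262,57))]
print("tab", ((t[0]+t[1])/2*1e3).round(1),np.degrees(np.arctan2(*(t[1]-t[0])[[1,0]])))
# stand base corners
T("standR",A(493,475),B(145,200));T("stand L",A(52,360),B(683,290))
# rack base corners
T("rack right",RA(520,415),RB(38,475)) 
T("rack left",RA(50,312),RB(535,340))
# frame_b top face corners
T("fb",RA(180,85),RB(480,240));T("fb",RA(375,255),RB(143,198));T("fb",RA(392,235),RB(143,170)) 
E
```

```text
hook- [504.8 190.   89.2] 0.9
hook+ [655.3 199.8  88.7] 1.6
mid [580.  194.9  88.9] yaw 3.7321874631309266 0.15082913088037792
tabL far [562.  192.7 157. ] 4.7
tabR far [600.3 195.3 156.7] 4.4
tab [581.2 194.  156.8] 3.942952088348555
standR [655.5 197.5  41. ] 26.4
stand L [508.4 158.8   3.9] 0.2
rack right [ 614.3 -137.3    4.7] 0.4
rack left [ 461.3 -245.8   10.2] 1.2
fb [ 484.8 -175.8  115.2] 1.6
fb [ 588.5 -165.9  114.4] 3.3
fb [ 590.8 -161.8  127.2] 2.3
```

```bash
cat >> h.py <<'E'
def tool():
    o=robot.get_obs(); return np.array(o["tool_pos"]),Ro.from_euler("xyz",o["ee_rot"]),o
def row(p,R,closed=None):
    p0,R0,o=tool(); rv=(R0.inv()*R).as_rotvec(); t=R0.inv().apply(np.array(p)-p0)*100
    return np.r_[rv,t].round(4)
def down(yaw): return Ro.from_euler("xyz",[np.pi,0,yaw])
E
python3 - <<'E'
from h import *
w=Cam("wrist");p,R,o=tool()
print("cam in tool",R.inv().apply(w.c-p).round(4)); print("cam axes in tool",(R.inv().as_matrix()@w.R.T).round(3))
# candidate view poses
for yaw in(0.068,0.068+np.pi):
    Rt=down(yaw); print(yaw,"cam offset world",Rt.apply(R.inv().apply(w.c-p)).round(3), row([.58,.195,.33],Rt))
E
```

```text
cam in tool [ 0.065   0.0013 -0.1812]
cam axes in tool [[ 0.001 -0.973 -0.231]
 [ 1.     0.001  0.001]
 [-0.001 -0.231  0.973]]
0.068 cam offset world [0.065 0.003 0.181] [-1.00000e-04  3.00000e-04  2.81280e+00 -5.10085e+01 -2.12009e+01
 -1.24637e+01]
3.209592653589793 cam offset world [-0.065 -0.003  0.181] [-2.00000e-04 -1.00000e-04 -3.28800e-01 -5.10085e+01 -2.12009e+01
 -1.24637e+01]
```

Emit:
drive_tool --series '[[[0, 0, -0.01, -1, -0.4, -1, 100], [0, 0, -0.03, -3, -1.3, -2, 100], [0, 0, -0.05, -6, -2.5, -3, 100], [0, 0, -0.07, -10, -4.2, -4, 100], [0, 0, -0.1, -14, -5.8, -5, 100], [0, 0, -0.13, -18, -7.5, -6, 100], [0, 0, -0.16, -22, -9.2, -6.6, 100], [0, 0, -0.19, -26, -10.8, -6.6, 100], [0, 0, -0.21, -30, -12.5, -6.6, 100], [0, 0, -0.23, -34, -14.2, -6.6, 100], [0, 0, -0.25, -38, -15.8, -6.6, 100], [0, 0, -0.27, -42, -17.5, -6.6, 100], [0, 0, -0.29, -45.5, -19, -6.6, 100], [0, 0, -0.31, -48.5, -20.2, -6.6, 100], [0, 0, -0.325, -50.3, -20.9, -6.6, 100], [0, 0, -0.33, -51, -21.2, -6.6, 100], [0, 0, -0.33, -51, -21.2, -6.6, 100], [0, 0, -0.33, -51, -21.2, -6.6, 100]]]'

```text
time: 2.2
tool_pos: [0.5794, 0.1954, 0.2719]
ee_rot: [3.141, 0.0, -3.072]
wrist_force: [-0.2, -0.6, 0.4]
width: 0.0946
```

```bash
python3 - <<'E'
from h import *
w=Cam("wrist");cv2.imwrite("pics/w1.png",w.img)
p,R,o=tool();print(p,o["ee_rot"],o["joint_positions"],o["wrist_force"],o["qvel"])
print(w.proj([[.5048,.190,.09],[.6553,.1998,.09],[.58,.195,.153]]))
E
```

```text
[0.57919129 0.1957031  0.27203304] [ 3.14134967e+00  3.74958933e-04 -3.07137284e+00] [ 2.33029985e-01  2.24066149e-01  1.08453171e+00  1.85309782e-04
  1.83258541e+00 -1.40793821e+00] [0.00677099 0.18451077 0.04540927] [ 0.00931683 -0.0041322   0.0046573  -0.00079599 -0.00398167 -0.00179151]
[[320.32743229 149.27369409]
 [319.70367757 291.09344218]
 [319.87326235 236.16840752]]
```

View pics/w1.png

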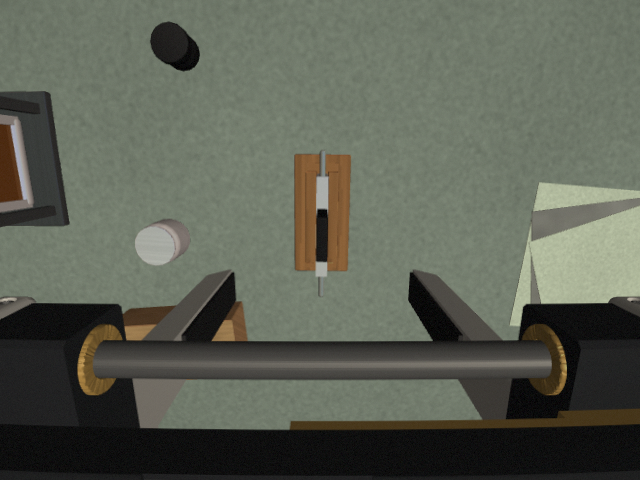

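The wrist view shows the carrier edge-on at the centre: black tab at (322,238), hooks ending near (323,150) and (320,297). The rack is partly visible at left. I'll zoom in to get precise lines.

```bash
python3 - <<'E'
from h import *
w=Cam("wrist"); w.crop("w1c",285,140,360,305,4)
g=w.img.astype(int)
# per row: frame/hook bright/dark boundaries via difference to wood/table: use tab mask
hsv=cv2.cvtColor(w.img,cv2.COLOR_BGR2HSV)
tab=(hsv[...,2]<40); tab[:200]=0;tab[265:]=0;tab[:,:300]=0;tab[:,345:]=0
ys,xs=np.nonzero(tab);print("tab",xs.min(),xs.max(),ys.min(),ys.max(),xs.mean(),ys.mean())
al=(hsv[...,1]<40)&(hsv[...,2]>110)
for y in range(146,300,5):
    r=np.nonzero(al[y,300:345])[0]+300; t=np.nonzero(tab[y])[0]
    print(y,(r.min(),r.max(),len(r)) if len(r) else "",(t.min(),t.max()) if len(t) else "")
E
```

```text
tab 316 326 210 260 321.2140151515151 235.78977272727272
146 (np.int64(300), np.int64(344), 45) 
151 (np.int64(300), np.int64(344), 44) 
156 (np.int64(321), np.int64(324), 4) 
161 (np.int64(321), np.int64(324), 4) 
166 (np.int64(321), np.int64(324), 4) 
171 (np.int64(321), np.int64(324), 4) 
176 (np.int64(317), np.int64(325), 9) 
181 (np.int64(316), np.int64(327), 12) 
186 (np.int64(316), np.int64(327), 12) 
191 (np.int64(316), np.int64(327), 12) 
196 (np.int64(316), np.int64(327), 12) 
201 (np.int64(316), np.int64(327), 12) 
206 (np.int64(316), np.int64(327), 12) 
211  (np.int64(318), np.int64(325))
216  (np.int64(317), np.int64(326))
221  (np.int64(317), np.int64(326))
226  (np.int64(317), np.int64(326))
231  (np.int64(317), np.int64(326))
236  (np.int64(316), np.int64(326))
241  (np.int64(316), np.int64(326))
246  (np.int64(316), np.int64(326))
251  (np.int64(316), np.int64(326))
256  (np.int64(316), np.int64(326))
261  
266 (np.int64(316), np.int64(326), 11) 
271 (np.int64(300), np.int64(335), 34) 
276 (np.int64(300), np.int64(344), 45) 
281 (np.int64(300), np.int64(344), 43) 
286 (np.int64(300), np.int64(344), 43) 
291 (np.int64(300), np.int64(344), 42) 
296 (np.int64(300), np.int64(344), 44)
```

View pics/w1c.png

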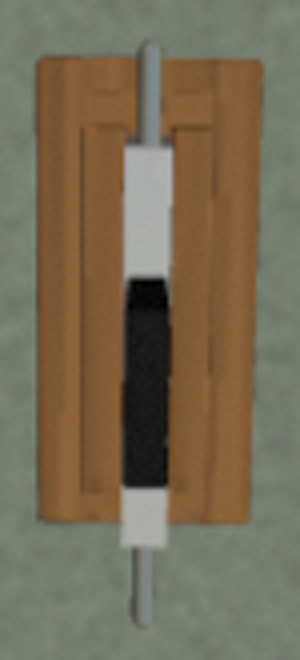

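```bash
python3 - <<'E'
from h import *
w=Cam("wrist");a=Cam("scene");b=Cam("side")
P=lambda u,z:(w.plane(u,z)[0]*1e3).round(1)
f=lambda x,y:(285+(x+.5)/4-.5,140+(y+.5)/4-.5)
h1,h2=P(f(150,42),.09),P(f(143,626),.09); print("hook ends",h1,h2,(h1+h2)/2,np.degrees(np.arctan2(h2[1]-h1[1],h2[0]-h1[0])),np.linalg.norm(h2-h1))
e1,e2=P(f(148,145),.098),P(f(144,546),.098);print("edge ends",e1,e2,(e1+e2)/2,np.degrees(np.arctan2(*(e2-e1)[[1,0]])),np.linalg.norm(e2-e1))
t1,t2=P((321.5,216),.153),P((321,256),.153);print("tabtop",t1,t2,np.degrees(np.arctan2(*(t2-t1)[[1,0]])))
s=[P(f(*q),z) for q,z in (((38,60),.012),((262,62),.012),((248,522),.012),((38,521),.012))];print("stand",s,np.mean(s,0))
# triangulated heights with scene
A=lambda x,y:(350+(x+.5)/5-.5,140+(y+.5)/5-.5)
for n,u,v in (("hook-",f(150,44),A(125,140)),("hook+",f(143,624),A(488,366)),):
    p,e=tri(w,u,a,v);print(n,(p*1e3).round(1),round(e*1e3,1))
E
```

```text
hook ends [505.3 192.2  90. ] [661.  201.5  90. ] [583.15 196.85  90.  ] 3.418230045784513 155.97749837716978
edge ends [530.4 193.5  98. ] [635.1 199.9  98. ] [582.75 196.7   98.  ] 3.4979684076417246 104.89542411373344
tabtop [562.  195.6 153. ] [597.7 197.7 153. ] 3.366460663429788
stand [array([511.1, 158.6,  12. ]), array([506.8, 226.8,  12. ]), array([653.6, 235.4,  12. ]), array([658.1, 166.5,  12. ])] [582.4   196.825  12.   ]
hook- [505.1 191.7  88.9] 1.8
hook+ [658.3 200.2  92.1] 3.4
```

```bash
python3 - <<'E'
from h import *
print(row([.5828,.1966,.1115],down(np.pi+.060)))
E
```

```text
[-0.00000e+00  4.00000e-04  1.05000e-02 -3.50300e-01  5.59000e-02
  1.60323e+01]
```

Emit:
drive_tool --series '[[[0, 0, 0.005, -0.2, 0.03, 0.7, 100], [0, 0, 0.01, -0.35, 0.06, 2, 100], [0, 0, 0.01, -0.35, 0.06, 4, 100], [0, 0, 0.01, -0.35, 0.06, 6, 100], [0, 0, 0.01, -0.35, 0.06, 8, 100], [0, 0, 0.01, -0.35, 0.06, 10, 100], [0, 0, 0.01, -0.35, 0.06, 11.8, 100], [0, 0, 0.01, -0.35, 0.06, 13.3, 100], [0, 0, 0.01, -0.35, 0.06, 14.6, 100], [0, 0, 0.01, -0.35, 0.06, 15.5, 100], [0, 0, 0.01, -0.35, 0.06, 15.9, 100], [0, 0, 0.01, -0.35, 0.06, 16.05, 100], [0, 0, 0.01, -0.35, 0.06, 16.05, 100], [0, 0, 0.01, -0.35, 0.06, 16.05, 100]]]'

```text
time: 3.85
tool_pos: [0.5833, 0.1968, 0.1123]
ee_rot: [3.141, 0.002, -3.081]
wrist_force: [-0.2, 0.6, 0.1]
width: 0.0939
```

```bash
python3 - <<'E'
from h import *
w=Cam("wrist");cv2.imwrite("pics/w2.png",w.img)
a=Cam("scene");a.crop("s2",330,100,480,260,4)
p,R,o=tool();print(p,o["ee_rot"],o["wrist_force"])
E
```

```text
[0.58324496 0.19672809 0.11218631] [ 3.14138422e+00  1.87623753e-03 -3.08107184e+00] [-0.79453882  0.68751611  0.10590148]
```

View pics/w2.png

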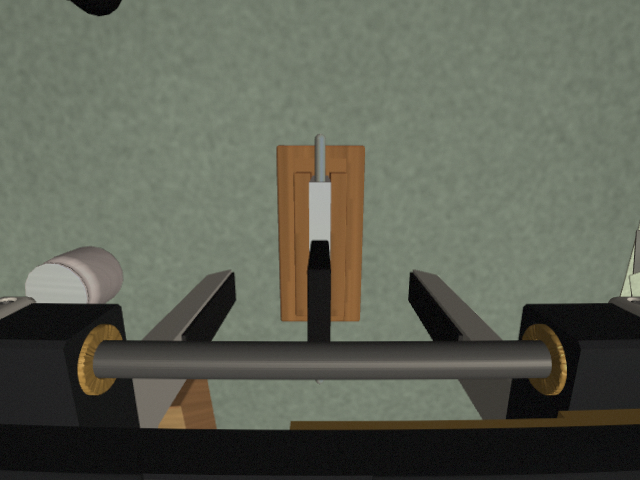

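View pics/s2.png

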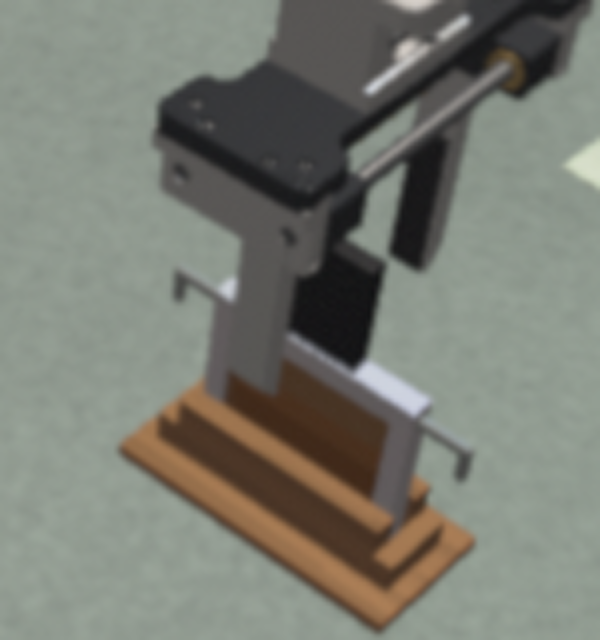

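The fingers straddle the tab, with the tab at column 319 and the finger midpoint at 322. That puts the tab about 1.3 mm towards −y of the tool, which agrees with the scene/side value. I'll shift 0.13 cm and close.

Emit:
drive_tool --series '[[[0, 0, 0, 0, -0.13, 0, 100], [0, 0, 0, 0, -0.13, 0, 100], [0, 0, 0, 0, -0.13, 0, 60], [0, 0, 0, 0, -0.13, 0, 40], [0, 0, 0, 0, -0.13, 0, 20], [0, 0, 0, 0, -0.13, 0, 14], [0, 0, 0, 0, -0.13, 0, 10], [0, 0, 0, 0, -0.13, 0, 5], [0, 0, 0, 0, -0.13, 0, 0], [0, 0, 0, 0, -0.13, 0, 0], [0, 0, 0, 0, -0.13, 0, 0], [0, 0, 0, 0, -0.13, 0, 0]]]'

```text
time: 5.15
tool_pos: [0.5833, 0.1954, 0.1122]
ee_rot: [3.141, 0.002, -3.081]
wrist_force: [0.7, 0.8, 0.2]
width: 0.0177
```

```bash
python3 - <<'E'
from h import *
p,R,o=tool();print(p,o["ee_rot"],o["wrist_force"],o["wrist_torque"],o["width"])
w=Cam("wrist");cv2.imwrite("pics/w3.png",w.img)
E
```

```text
[0.58334763 0.19544027 0.11223148] [ 3.14137847e+00  1.99511110e-03 -3.08106692e+00] [0.73620059 0.75558283 0.23487947] [-0.01111089 -0.01320122  0.04457846] 0.017660892746800997
```

View pics/w3.png

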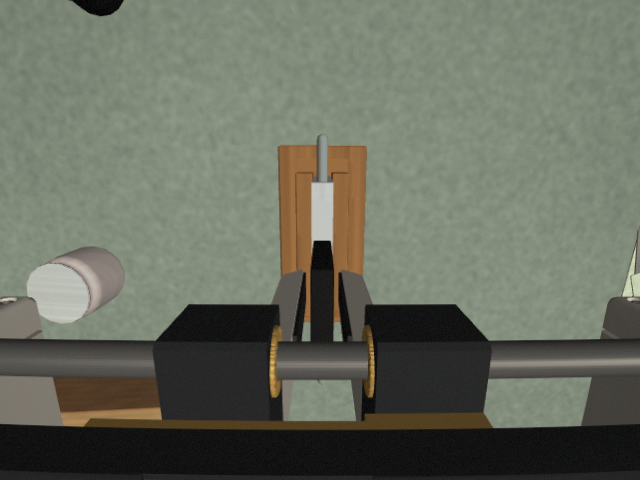

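Width is 17.7 mm and the fingers are still closing, centred on the tab at column 322. I'll let them finish.

Emit:
drive_tool --series '[[[0, 0, 0, 0, 0, 0, 0], [0, 0, 0, 0, 0, 0, 0], [0, 0, 0, 0, 0, 0, 0], [0, 0, 0, 0, 0, 0, 0], [0, 0, 0, 0, 0, 0, 0]]]'

```text
time: 5.7
tool_pos: [0.5834, 0.1954, 0.1122]
ee_rot: [3.141, 0.002, -3.081]
wrist_force: [0.5, -0.1, 0.3]
width: 0.0098
```

```bash
python3 - <<'E'
from h import *
p,R,o=tool();print(p,o["ee_rot"],o["wrist_force"],o["wrist_torque"],o["width"])
E
```

```text
[0.58335733 0.19543769 0.11222029] [ 3.14139724e+00  2.00991222e-03 -3.08104045e+00] [ 0.54369276 -0.06868736  0.3058305 ] [ 0.00535503 -0.00245114 -0.00174284] 0.009826707746249896
```

Emit:
drive_tool --series '[[[0, 0, 0, 0, 0, -0.2, 0], [0, 0, 0, 0, 0, -0.6, 0], [0, 0, 0, 0, 0, -1.2, 0], [0, 0, 0, 0, 0, -2, 0], [0, 0, 0, 0, 0, -3, 0], [0, 0, 0, 0, 0, -4.2, 0], [0, 0, 0, 0, 0, -5.5, 0], [0, 0, 0, 0, 0, -7, 0], [0, 0, 0, 0, 0, -8.5, 0], [0, 0, 0, 0, 0, -10, 0], [0, 0, 0, 0, 0, -11.5, 0], [0, 0, 0, 0, 0, -13, 0], [0, 0, 0, 0, 0, -14.5, 0], [0, 0, 0, 0, 0, -16, 0], [0, 0, 0, 0, 0, -17.2, 0], [0, 0, 0, 0, 0, -17.8, 0], [0, 0, 0, 0, 0, -18, 0], [0, 0, 0, 0, 0, -18, 0]]]'

```text
time: 7.5
tool_pos: [0.583, 0.1954, 0.292]
ee_rot: [3.141, 0.002, -3.081]
wrist_force: [0.5, -0.2, -2.7]
width: 0.0099
```

```bash
python3 - <<'E'
from h import *
p,R,o=tool();print(p,o["ee_rot"],o["wrist_force"],o["wrist_torque"],o["width"])
a=Cam("scene");b=Cam("side");w=Cam("wrist")
cv2.imwrite("pics/a4.png",a.img);cv2.imwrite("pics/b4.png",b.img);cv2.imwrite("pics/w4.png",w.img)
print(row([.538,-.12,.29],down(np.pi+.09)))
E
```

```text
[0.5829716  0.19538562 0.29202492] [ 3.14140976e+00  1.57898722e-03 -3.08104006e+00] [ 0.52997547 -0.17590792 -2.67408756] [ 0.00956663  0.02684585 -0.01267697] 0.009886811518494396
[-1.00000e-04 -0.00000e+00 -2.94000e-02  6.36980e+00 -3.12048e+01
  1.13900e-01]
```

View pics/a4.png

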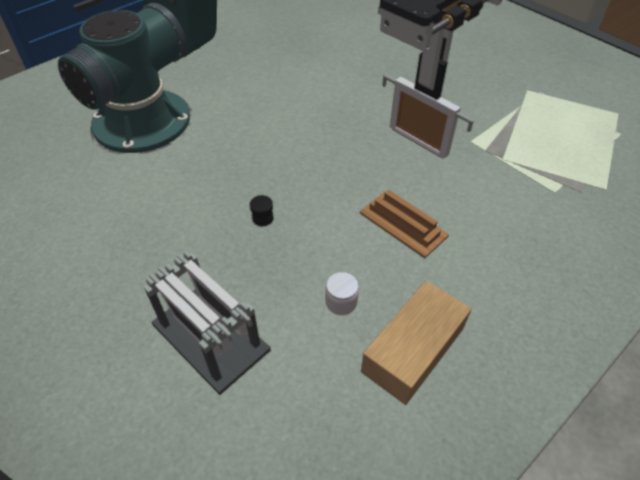

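View pics/w4.png

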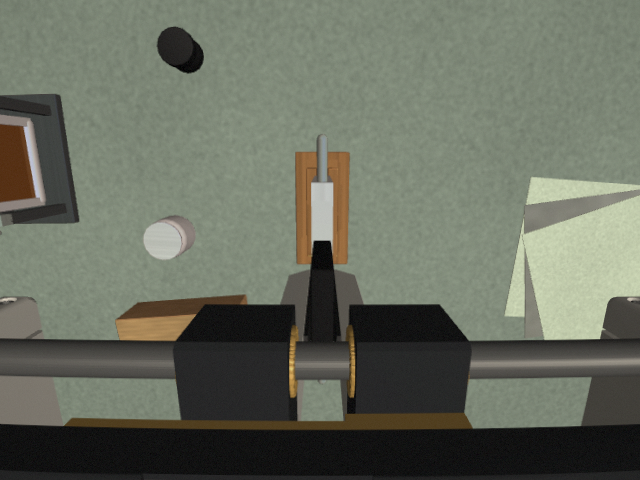

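The carrier is lifted upright with the stand left behind, and the wrist reads about 3 N of weight. Nothing else has moved. I'll carry it to beside the rack to measure.

Emit:
drive_tool --series '[[[0, 0, 0, 0.1, -0.4, 0, 0], [0, 0, 0, 0.3, -1.4, 0, 0], [0, 0, -0.005, 0.6, -2.9, 0, 0], [0, 0, -0.01, 1, -4.8, 0, 0], [0, 0, -0.01, 1.4, -7, 0, 0], [0, 0, -0.01, 1.9, -9.2, 0, 0], [0, 0, -0.015, 2.3, -11.4, 0, 0], [0, 0, -0.015, 2.8, -13.6, 0, 0], [0, 0, -0.015, 3.2, -15.8, 0, 0], [0, 0, -0.02, 3.7, -18, 0, 0], [0, 0, -0.02, 4.1, -20.2, 0, 0], [0, 0, -0.02, 4.6, -22.4, 0, 0], [0, 0, -0.025, 5, -24.5, 0, 0], [0, 0, -0.025, 5.4, -26.4, 0, 0], [0, 0, -0.03, 5.8, -28.2, 0, 0], [0, 0, -0.03, 6.1, -29.8, 0, 0], [0, 0, -0.03, 6.3, -30.8, 0, 0], [0, 0, -0.03, 6.4, -31.2, 0, 0], [0, 0, -0.03, 6.4, -31.2, 0, 0], [0, 0, -0.03, 6.4, -31.2, 0, 0]]]'

```text
time: 9.65
tool_pos: [0.5377, -0.1195, 0.2912]
ee_rot: [3.141, 0.0, -3.05]
wrist_force: [0.7, -0.2, -2.6]
width: 0.0101
```

```bash
python3 - <<'E'
from h import *
p,R,o=tool();print(p,o["ee_rot"],o["wrist_force"],o["wrist_torque"],o["width"],o["joint_positions"])
w=Cam("wrist");cv2.imwrite("pics/w5.png",w.img)
np.savez("w5.npz",img=w.img,rv=w.rv,tv=w.tv)
E
```

```text
[ 0.53774379 -0.11948358  0.29117208] [ 3.14122702e+00  1.75700125e-04 -3.05036515e+00] [ 0.67373525 -0.24978857 -2.59068604] [ 0.03383914 -0.03525623  0.04064281] 0.010102150516087215 [-3.21832149e-01  8.87807519e-02  1.20077352e+00  4.21986334e-04
  1.85202420e+00 -1.98373889e+00]
```

View pics/w5.png

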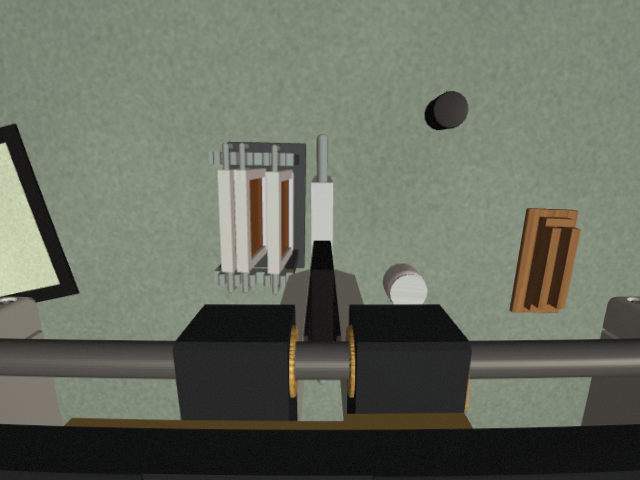

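The rack is at (215–305, 140–290) in the wrist view. Its frames appear at columns 227, 243 and 276, and the empty slot is near column 260. I'll zoom in.

```bash
python3 - <<'E'
import cv2
im=cv2.imread("pics/w5.png")
def c(n,x0,y0,x1,y1,k): cv2.imwrite(f"pics/{n}.png",cv2.resize(im[y0:y1,x0:x1],None,fx=k,fy=k,interpolation=cv2.INTER_CUBIC))
c("w5a",205,135,345,195,5);c("w5b",205,245,345,300,5)
E
```

```text
(no output)
```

View pics/w5a.png

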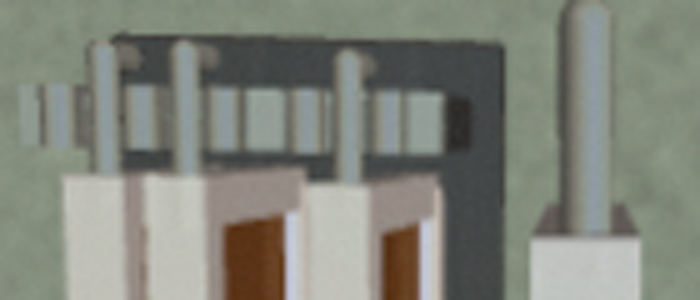

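View pics/w5b.png

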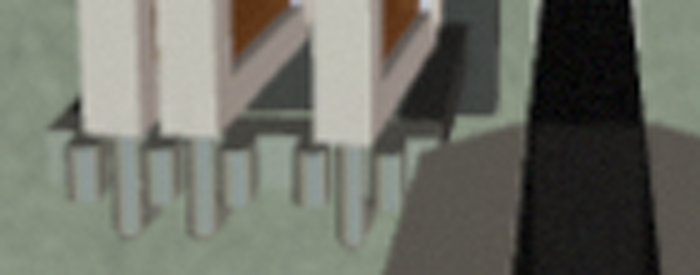

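```bash
python3 - <<'E'
from h import *
w=Cam("wrist");p,R,o=tool()
fa=lambda x,y:(205+(x+.5)/5-.5,135+(y+.5)/5-.5)
fb=lambda x,y:(205+(x+.5)/5-.5,245+(y+.5)/5-.5)
P=lambda u,z:w.plane(u,z)[0]*1e3
res={}
for n,u,v in (("c",fa(104,42),fb(130,236)),("a",fa(186,40),fb(204,237)),("b",fa(347,50),fb(351,245)),):
    q,r=P(u,.115),P(v,.115);res[n]=(q+r)/2;print(n,q.round(1),r.round(1),((q+r)/2).round(1),"yaw",np.degrees(np.arctan2(*(r-q)[[1,0]])).round(2),np.linalg.norm(r-q).round(1))
print("slot mid ab",((res["a"]+res["b"])/2).round(1))
q,r=P(fa(265,118),.112),P(fb(276,160),.112);print("slot floor",q.round(1),r.round(1),((q+r)/2).round(1),np.degrees(np.arctan2(*(r-q)[[1,0]])))
zo=p[2]-.0222
h=P(fa(588,2),zo); k=P(fa(586,225),zo);print("held hook end",h.round(1),k.round(1),"yaw",np.degrees(np.arctan2(*(k-h)[[1,0]])),"tcp",p*1e3)
print("held in tool",R.inv().apply(h-p*1e3).round(1),R.inv().apply(k-p*1e3).round(1))
# rack base corners
for u in (fa(118,36),fa(503,42),fb(495,115)): print("base",P(u,.01).round(1))
E
```

```text
c [ 466. -220.  115.] [ 621.2 -209.6  115. ] [ 543.6 -214.8  115. ] yaw 3.81 155.6
a [ 464.2 -203.8  115. ] [ 620.  -193.6  115. ] [ 542.1 -198.7  115. ] yaw 3.77 156.1
b [ 463.3 -172.1  115. ] [ 618.8 -161.7  115. ] [ 541.  -166.9  115. ] yaw 3.84 155.9
slot mid ab [ 541.6 -182.8  115. ]
slot floor [ 477.8 -188.1  112. ] [ 602.  -179.3  112. ] [ 539.9 -183.7  112. ] 4.01772367102233
held hook end [ 460.  -125.3  269. ] [ 484.5 -123.2  269. ] yaw 4.77532201976447 tcp [ 537.82431762 -119.26364994  291.15838648]
held in tool [78.   1.1 22.2] [53.5  0.9 22.2]
base [ 462.  -244.5   10. ]
base [ 454.7 -146.7   10. ]
base [ 619.8 -135.4   10. ]
```

The hook spans come out at 155.6–156.1 mm against a nominal 156, which confirms the heights. Rack yaw is about 3.85°, and the relative displacement from both camera sets agrees within 1 mm. I'll move above the slot.

```bash
python3 - <<'E'
from h import *
print(row([.5408,-.1837,.270],down(np.pi+.067)))
E
```

```text
[ 2.0000e-04  1.0000e-04  2.4700e-02  2.9390e-01 -6.4442e+00  2.1146e+00]
```

Emit:
drive_tool --series '[[[0, 0, 0.005, 0, -0.4, 0, 0], [0, 0, 0.01, 0.05, -1.2, 0.2, 0], [0, 0, 0.015, 0.1, -2.2, 0.5, 0], [0, 0, 0.02, 0.15, -3.3, 0.9, 0], [0, 0, 0.025, 0.2, -4.4, 1.3, 0], [0, 0, 0.025, 0.25, -5.4, 1.7, 0], [0, 0, 0.025, 0.29, -6.1, 2, 0], [0, 0, 0.025, 0.29, -6.4, 2.1, 0], [0, 0, 0.025, 0.29, -6.44, 2.1, 0], [0, 0, 0.025, 0.29, -6.44, 2.1, 0], [0, 0, 0.025, 0.29, -6.44, 2.1, 0]]]'

```text
time: 10.85
tool_pos: [0.541, -0.1833, 0.2705]
ee_rot: [3.142, 0.001, -3.074]
wrist_force: [0.3, 0.2, -2.4]
width: 0.0096
```

```bash
python3 - <<'E'
from h import *
p,R,o=tool();print(p,o["ee_rot"],o["wrist_force"],o["wrist_torque"],o["width"])
w=Cam("wrist");a=Cam("scene");b=Cam("side")
for n,c in (("w6",w),("a6",a),("b6",b)): cv2.imwrite(f"pics/{n}.png",c.img)
w.crop("w6a",250,125,400,250,5);a.crop("a6c",120,170,290,400,3);b.crop("b6c",310,40,470,240,4)
E
```

```text
[ 0.540986   -0.18334024  0.2705491 ] [ 3.14154610e+00  7.52394894e-04 -3.07436338e+00] [ 0.2562052   0.22994998 -2.37176753] [ 0.04995487 -0.00307785 -0.02768512] 0.009604548813644477
```

View pics/w6a.png

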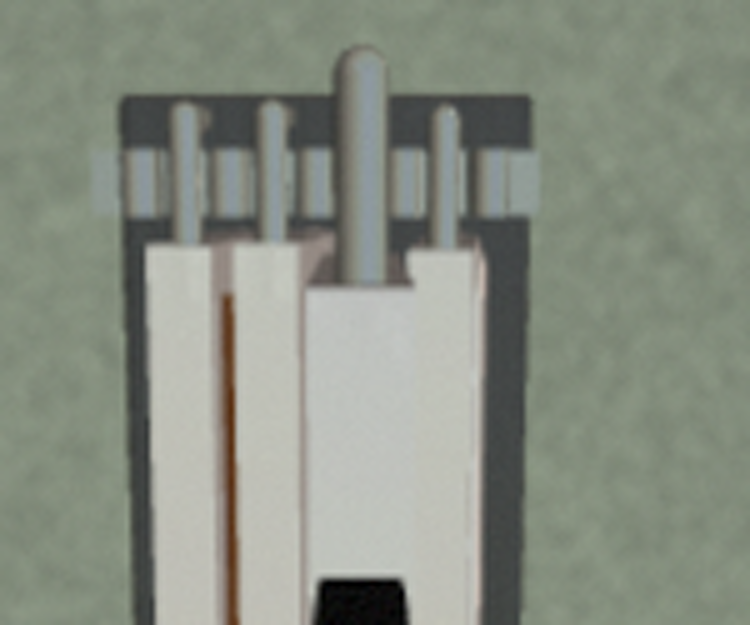

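View pics/a6c.png

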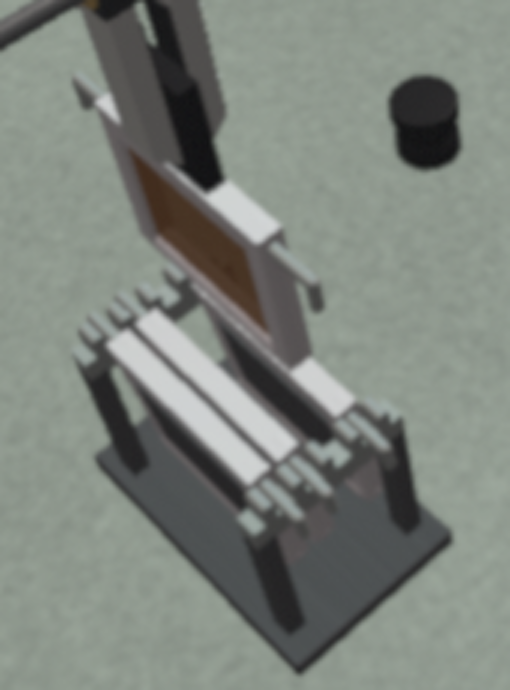

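View pics/b6c.png

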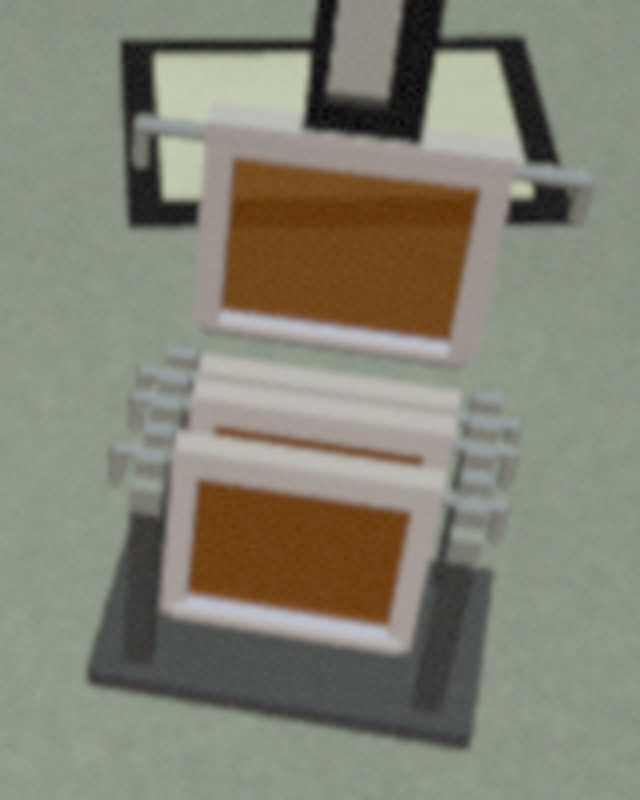

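The held bar in the wrist crop is at column 361. The teeth beside the empty slot, at 303–333 and 392–422, have their midpoint at 362.5. I'll convert that to mm.

```bash
python3 - <<'E'
from h import *
w=Cam("wrist");p,R,o=tool()
f=lambda x,y:(250+(x+.5)/5-.5,125+(y+.5)/5-.5)
T=lambda u,z:R.inv().apply(w.plane(u,z)[0]-p)*1e3
zo=p[2]-.0222
print("bar",T(f(361,50),zo),T(f(363,275),zo),T(f(361.5,180),zo))
for x in (138+5,188,233.5,275,318,362.5,407,450,494): print(x,T(f(x,182),.1235).round(2))
# actual image edges: intensity profile across rail row
g=cv2.cvtColor(w.img,cv2.COLOR_BGR2GRAY); print(g[161,268:360])
for x in (187,272,446): print("hook",T(f(x,230),.118).round(2))
E
grep -c . h.py
```

```text
bar [78.21255444  1.08251215 22.16139944] [53.46195801  1.33489468 22.17359903] [64.06819383  1.15259218 22.16837327]
143 [ 63.38 -38.48 146.87]
188 [ 63.37 -30.27 146.87]
233.5 [ 63.37 -21.97 146.87]
275 [ 63.37 -14.4  146.87]
318 [ 63.37  -6.57 146.87]
362.5 [ 63.38   1.54 146.87]
407 [ 63.39   9.66 146.87]
450 [ 63.4   17.5  146.87]
494 [ 63.41  25.52 146.87]
[143 148 148 148 148 134 101 111 136 145 146 149 145 116 117 113 104 126
 144 149 149 146 149 112  95 121 141 148 147 148 141 130 128 100 115 142
 150 152 143 128 125  90 103 129 144 147 149 147  99  75  91 111 128 141
 148 151 149 147 143 106 114 137 145 148 149 142 151 107  98 125 147 151
 148 136 152  96  71  95 124 142 148 148 147 138 150 153 153 151 154 149
 137 137]
hook [ 54.61 -31.15 152.38]
hook [ 54.6  -15.3  152.38]
hook [ 54.63  17.13 152.38]
34
```

Emit:
drive_tool --series '[[[0, 0, 0, 0, 0.02, 0.4, 0], [0, 0, 0, 0, 0.02, 1.1, 0], [0, 0, 0, 0, 0.02, 1.9, 0], [0, 0, 0, 0, 0.02, 2.6, 0], [0, 0, 0, 0, 0.02, 3.1, 0], [0, 0, 0, 0, 0.02, 3.5, 0], [0, 0, 0, 0, 0.02, 3.8, 0], [0, 0, 0, 0, 0.02, 4.1, 0], [0, 0, 0, 0, 0.02, 4.4, 0], [0, 0, 0, 0, 0.02, 4.7, 0], [0, 0, 0, 0, 0.02, 5, 0], [0, 0, 0, 0, 0.02, 5.3, 0], [0, 0, 0, 0, 0.02, 5.6, 0], [0, 0, 0, 0, 0.02, 5.9, 0], [0, 0, 0, 0, 0.02, 6.2, 0], [0, 0, 0, 0, 0.02, 6.5, 0], [0, 0, 0, 0, 0.02, 6.5, 0], [0, 0, 0, 0, 0.02, 6.5, 0]]]'

```text
time: 12.85
tool_pos: [0.5409, -0.1831, 0.2053]
ee_rot: [3.142, 0.0, -3.074]
wrist_force: [0.2, 0.4, -2.9]
width: 0.0097
```

```bash
cat > look.py <<'E'
from h import *
import sys
n=sys.argv[1]
p,R,o=tool();print(p,o["ee_rot"],"F",o["wrist_force"],"M",o["wrist_torque"],o["width"],o["time"])
w=Cam("wrist");a=Cam("scene");b=Cam("side")
tiles=[]
for c,(x0,y0,x1,y1) in ((w,(250,125,400,250)),(a,(140,220,290,345)),(b,(320,80,470,205))):
    tiles.append(cv2.resize(c.img[y0:y1,x0:x1],None,fx=2.65,fy=2.65,interpolation=cv2.INTER_CUBIC))
cv2.imwrite(f"pics/{n}.png",np.vstack([np.hstack(tiles[:2]),np.hstack([tiles[2],0*tiles[2]])])[:600])
w.crop(n+"w",250,125,400,250,5);a.crop(n+"a",140,200,290,345,5) ;b.crop(n+"b",320,80,460,220,5)
E
python3 look.py k7
```

```text
[ 0.5409167  -0.18314703  0.20533745] [ 3.14152048e+00  3.97753360e-04 -3.07434625e+00] F [ 0.17561821  0.37236866 -2.86341593] M [ 0.01996244  0.0467116  -0.00576867] 0.009708892726871822 12.85
```

View pics/k7w.png

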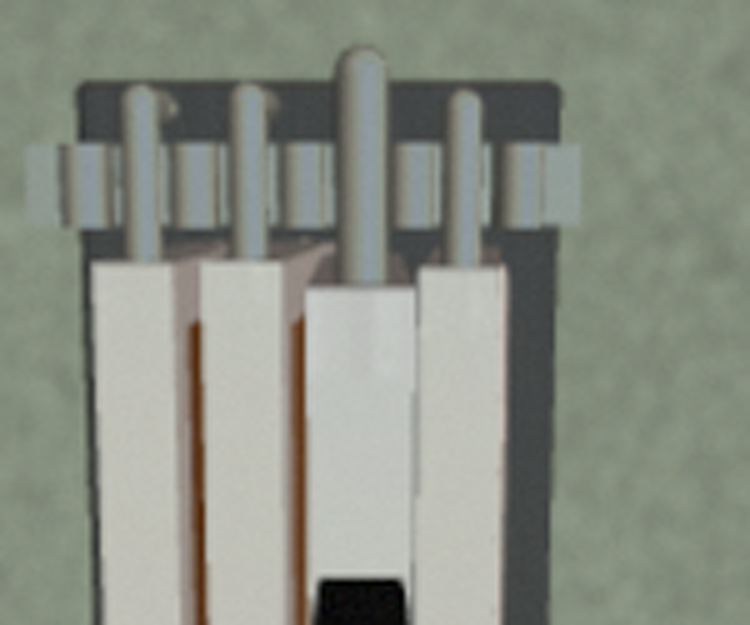

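View pics/k7a.png

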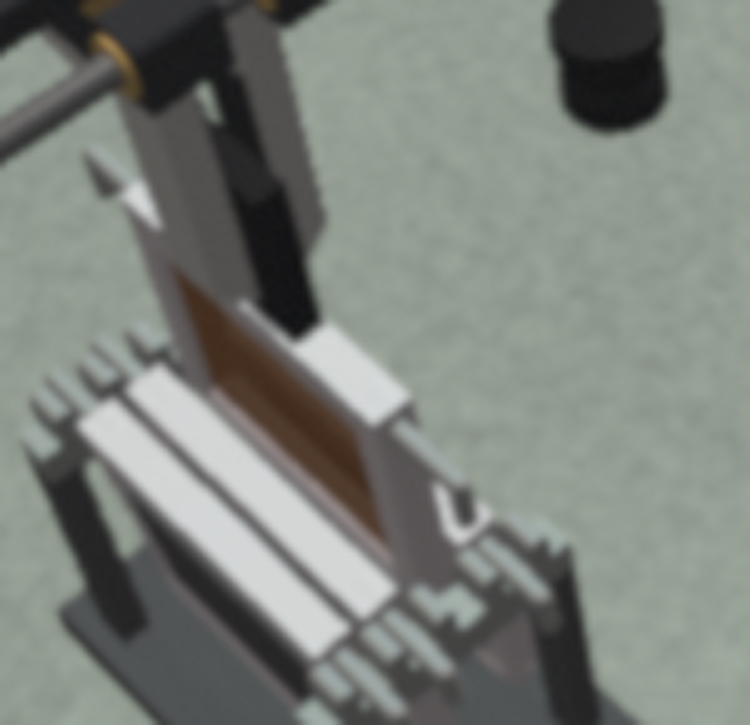

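View pics/k7b.png

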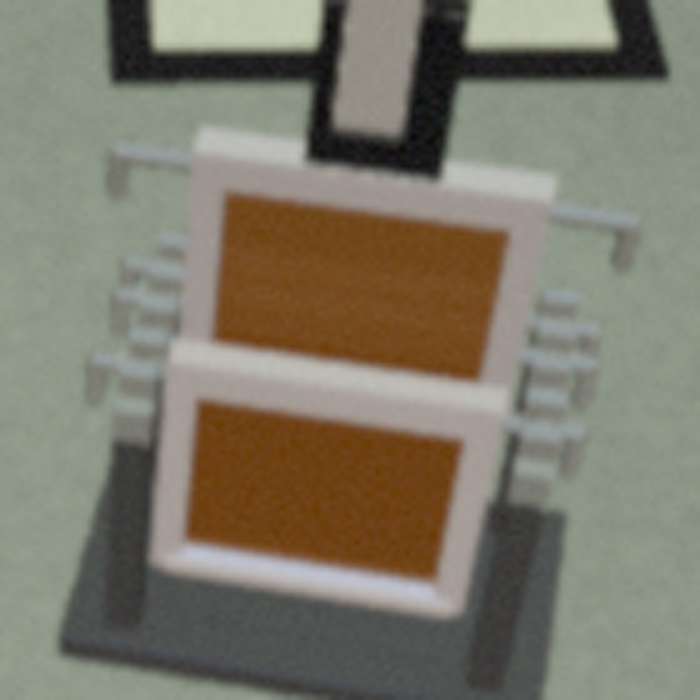

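The wrist crop has the held bar at column 362, centred between the neighbouring teeth (mid 361.6). The scene and side crops show the carrier entering the gap freely, with force unchanged at −2.9 N. I'll continue the descent.

Emit:
drive_tool --series '[[[0, 0, 0, 0, 0, 0.15, 0], [0, 0, 0, 0, 0, 0.4, 0], [0, 0, 0, 0, 0, 0.7, 0], [0, 0, 0, 0, 0, 1, 0], [0, 0, 0, 0, 0, 1.3, 0], [0, 0, 0, 0, 0, 1.6, 0], [0, 0, 0, 0, 0, 1.9, 0], [0, 0, 0, 0, 0, 2.2, 0], [0, 0, 0, 0, 0, 2.5, 0], [0, 0, 0, 0, 0, 2.8, 0], [0, 0, 0, 0, 0, 3.1, 0], [0, 0, 0, 0, 0, 3.4, 0], [0, 0, 0, 0, 0, 3.7, 0], [0, 0, 0, 0, 0, 3.9, 0], [0, 0, 0, 0, 0, 4, 0], [0, 0, 0, 0, 0, 4, 0]]]'

```text
time: 14.6
tool_pos: [0.541, -0.1832, 0.1655]
ee_rot: [-3.142, 0.001, -3.074]
wrist_force: [0.2, 0.0, -1.9]
width: 0.0097
```

```bash
python3 look.py k8
```

```text
[ 0.54102552 -0.18320146  0.16547162] [-3.14152204e+00  6.70132841e-04 -3.07436961e+00] F [ 0.19276597  0.00546807 -1.87067246] M [ 0.0023443  -0.02280999 -0.01078268] 0.009696618755610226 14.6
```

View pics/k8w.png

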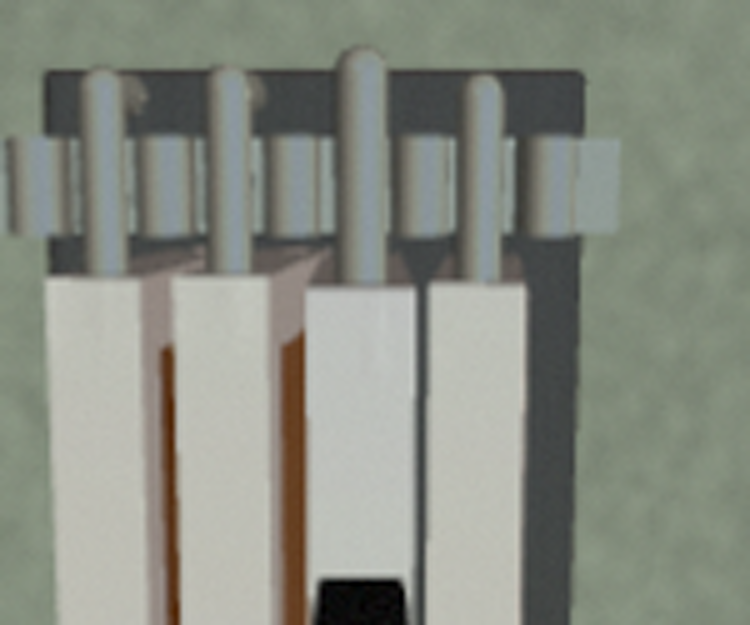

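View pics/k8a.png

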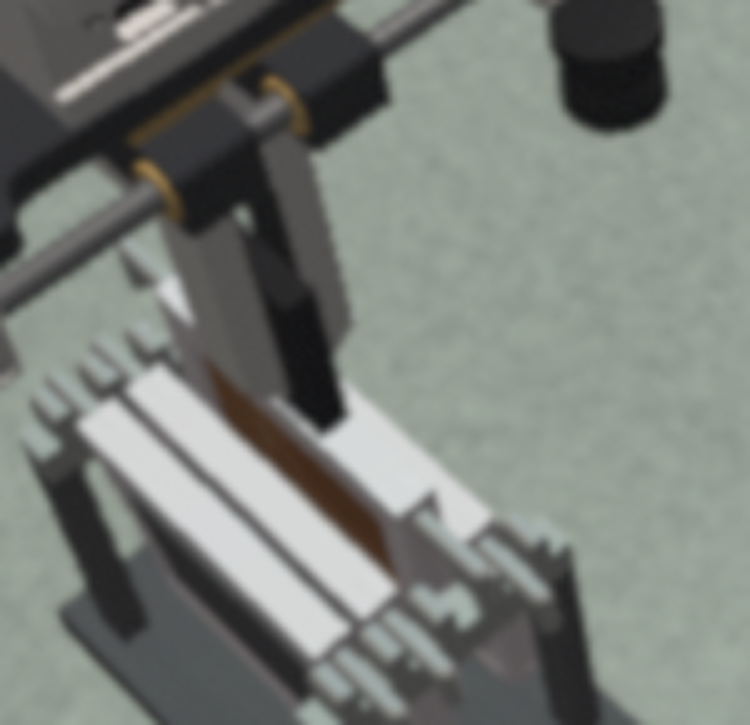

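View pics/k8b.png

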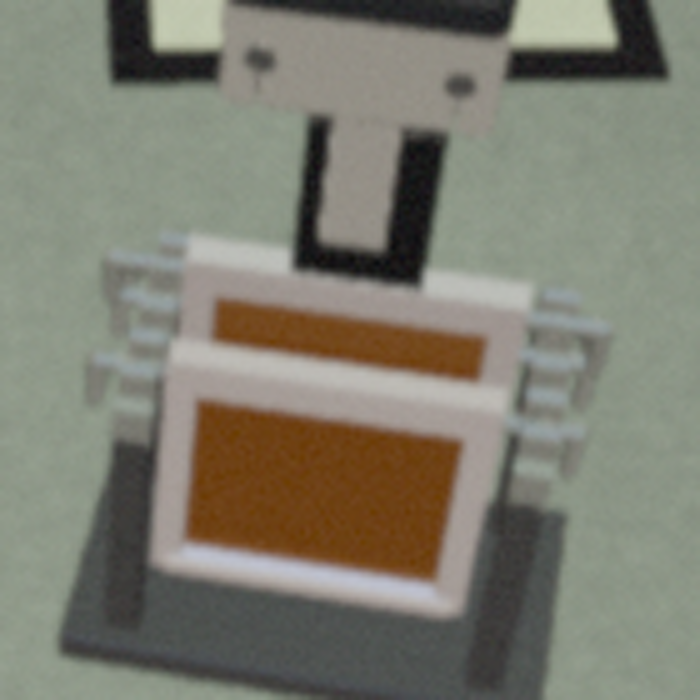

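```bash
python3 - <<'E'
from h import *
w=Cam("wrist");p,R,o=tool()
g=cv2.cvtColor(w.img,cv2.COLOR_BGR2GRAY)
prof=g[155:170].mean(0)
print([(x,int(prof[x])) for x in range(250,376)])
T=lambda u,z:(R.inv().apply(w.plane(u,z)[0]-p)*1e3)[1].round(2)
f=lambda x:250+(x+.5)/5-.5
print("bar",T((f(362),162),p[2]-.0222),"slot",T((f(358.3),162),.1225),"a,b hooks",T((f(230),162),.115),T((f(484),162),.115))
E
```

```text
[(250, 147), (251, 121), (252, 91), (253, 108), (254, 128), (255, 139), (256, 145), (257, 146), (258, 146), (259, 147), (260, 146), (261, 139), (262, 118), (263, 100), (264, 109), (265, 126), (266, 103), (267, 98), (268, 121), (269, 139), (270, 147), (271, 148), (272, 148), (273, 146), (274, 138), (275, 129), (276, 137), (277, 104), (278, 89), (279, 110), (280, 130), (281, 141), (282, 145), (283, 145), (284, 146), (285, 147), (286, 145), (287, 136), (288, 108), (289, 119), (290, 139), (291, 100), (292, 92), (293, 115), (294, 134), (295, 144), (296, 149), (297, 149), (298, 147), (299, 141), (300, 131), (301, 145), (302, 128), (303, 87), (304, 90), (305, 113), (306, 130), (307, 141), (308, 145), (309, 145), (310, 146), (311, 146), (312, 145), (313, 128), (314, 135), (315, 148), (316, 126), (317, 85), (318, 90), (319, 110), (320, 127), (321, 140), (322, 146), (323, 149), (324, 148), (325, 147), (326, 141), (327, 132), (328, 81), (329, 72), (330, 93), (331, 114), (332, 131), (333, 142), (334, 146), (335, 145), (336, 146), (337, 146), (338, 143), (339, 135), (340, 149), (341, 97), (342, 79), (343, 102), (344, 123), (345, 140), (346, 147), (347, 149), (348, 149), (349, 146), (350, 134), (351, 148), (352, 140), (353, 74), (354, 63), (355, 75), (356, 96), (357, 115), (358, 132), (359, 143), (360, 145), (361, 146), (362, 146), (363, 146), (364, 143), (365, 142), (366, 150), (367, 151), (368, 151), (369, 151), (370, 151), (371, 151), (372, 151), (373, 147), (374, 136), (375, 134)]
bar 1.17 slot 0.75 a,b hooks -15.8 16.96
```

The bar (321.9 px) sits about 0.4 mm to the right of the slot centre (320.9 px). I'll shift by −0.04 cm and go down to just above the tooth tops.

Emit:
drive_tool --series '[[[0, 0, 0, 0, -0.04, 0, 0], [0, 0, 0, 0, -0.04, 0.1, 0], [0, 0, 0, 0, -0.04, 0.3, 0], [0, 0, 0, 0, -0.04, 0.5, 0], [0, 0, 0, 0, -0.04, 0.7, 0], [0, 0, 0, 0, -0.04, 0.9, 0], [0, 0, 0, 0, -0.04, 1.1, 0], [0, 0, 0, 0, -0.04, 1.3, 0], [0, 0, 0, 0, -0.04, 1.5, 0], [0, 0, 0, 0, -0.04, 1.6, 0], [0, 0, 0, 0, -0.04, 1.6, 0]]]'

```text
time: 15.9
tool_pos: [0.5411, -0.1836, 0.1496]
ee_rot: [-3.141, 0.001, -3.074]
wrist_force: [0.5, 0.0, -2.6]
width: 0.0101
```

```bash
python3 look.py k9; python3 - <<'E'
from h import *
w=Cam("wrist");g=cv2.cvtColor(w.img,cv2.COLOR_BGR2GRAY)
prof=g[155:170].mean(0);print([(x,int(prof[x])) for x in range(296,348)])
E
```

```text
[ 0.54112068 -0.18362711  0.14962499] [-3.14137560e+00  8.72220706e-04 -3.07437849e+00] F [ 0.53187834  0.04845532 -2.62052101] M [0.05154695 0.03142775 0.04419293] 0.010054785251726718 15.9
[(296, 149), (297, 147), (298, 142), (299, 131), (300, 145), (301, 144), (302, 95), (303, 82), (304, 104), (305, 122), (306, 137), (307, 144), (308, 145), (309, 146), (310, 146), (311, 146), (312, 144), (313, 135), (314, 135), (315, 147), (316, 125), (317, 85), (318, 90), (319, 111), (320, 127), (321, 139), (322, 146), (323, 149), (324, 149), (325, 147), (326, 141), (327, 132), (328, 147), (329, 99), (330, 72), (331, 85), (332, 106), (333, 122), (334, 138), (335, 144), (336, 145), (337, 145), (338, 146), (339, 146), (340, 143), (341, 135), (342, 148), (343, 101), (344, 77), (345, 95), (346, 115), (347, 133)]
```

View pics/k9w.png

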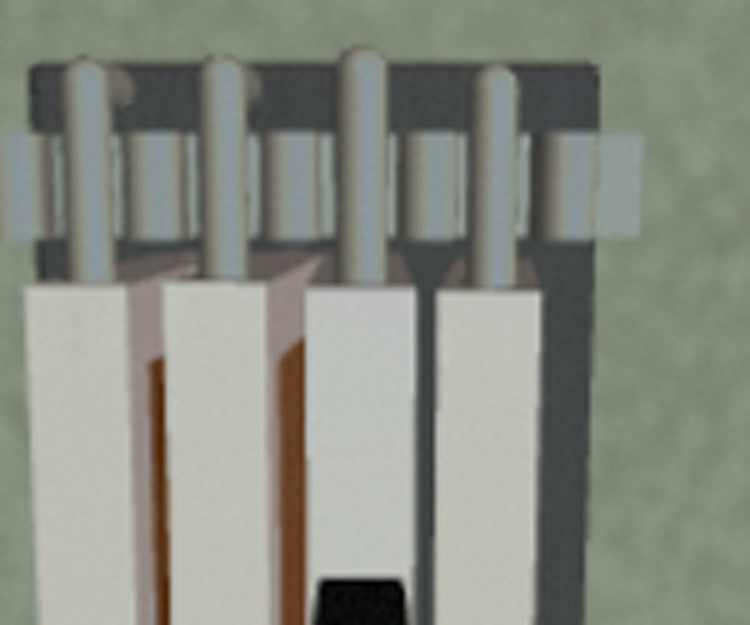

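View pics/k9a.png

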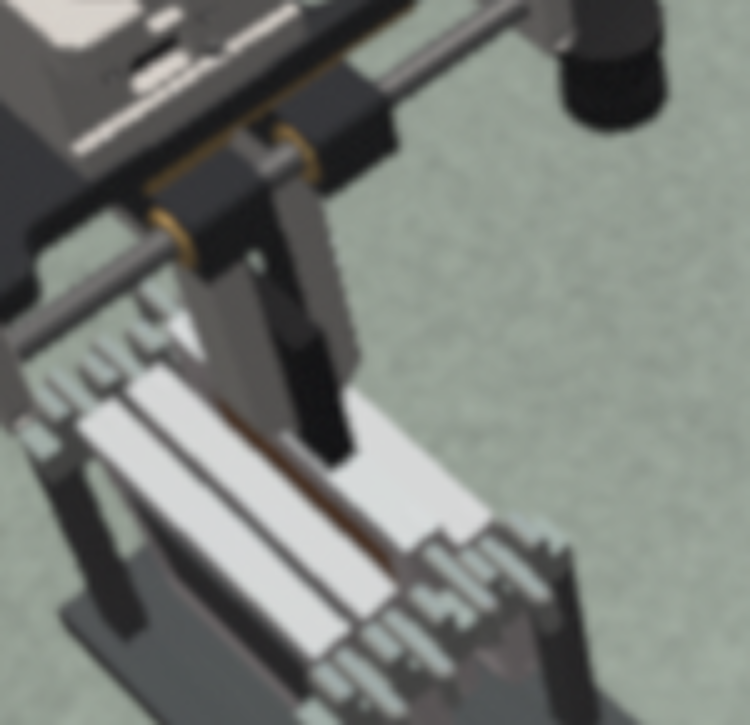

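View pics/k9b.png

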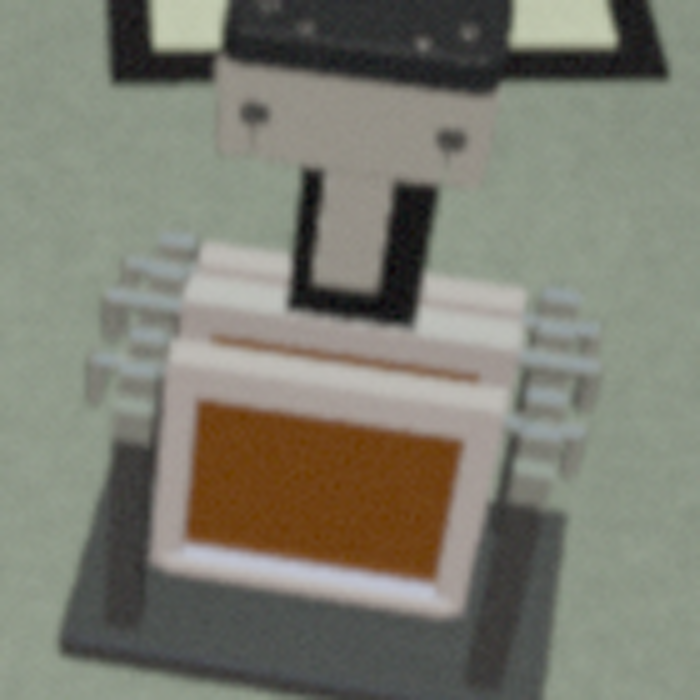

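The bar is now centred within about 0.3 mm at the −x end and all neighbours are in place. I'll lower into the slot slowly while reading the force.

Emit:
drive_tool --series '[[[0, 0, 0, 0, -0.02, 0.1, 0], [0, 0, 0, 0, -0.02, 0.2, 0], [0, 0, 0, 0, -0.02, 0.3, 0], [0, 0, 0, 0, -0.02, 0.4, 0], [0, 0, 0, 0, -0.02, 0.5, 0], [0, 0, 0, 0, -0.02, 0.6, 0], [0, 0, 0, 0, -0.02, 0.6, 0]]]'

```text
time: 16.8
tool_pos: [0.5412, -0.1839, 0.1438]
ee_rot: [-3.141, 0.001, -3.074]
wrist_force: [-0.5, -0.6, -1.3]
width: 0.0097
```

```bash
python3 look.py k10
```

```text
[ 0.54123607 -0.1838697   0.14378979] [-3.14122607e+00  1.18087553e-03 -3.07439067e+00] F [-0.54773812 -0.58747454 -1.27476237] M [ 0.06790799 -0.04087748  0.02162937] 0.009669880330335123 16.8
```

View pics/k10.png

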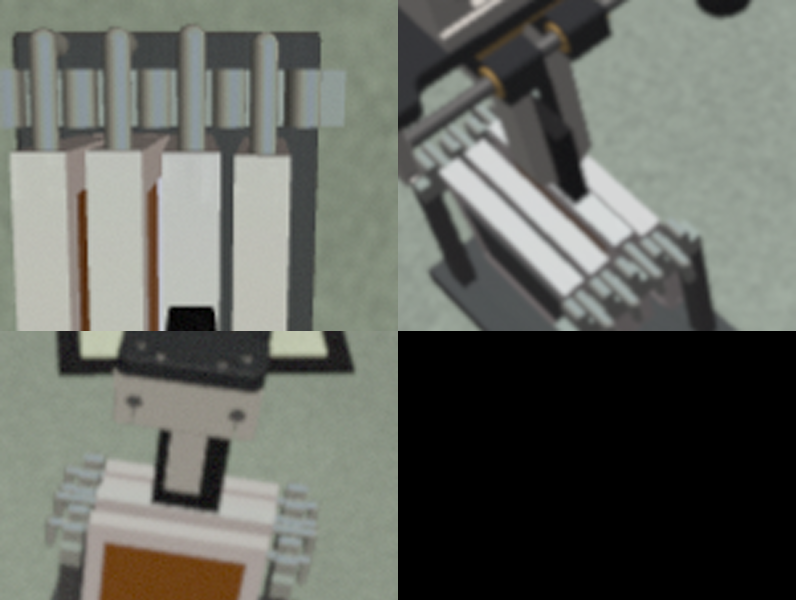

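Emit:
drive_tool --series '[[[0, 0, 0, 0, 0, 0.1, 0], [0, 0, 0, 0, 0, 0.2, 0], [0, 0, 0, 0, 0, 0.3, 0], [0, 0, 0, 0, 0, 0.4, 0], [0, 0, 0, 0, 0, 0.45, 0], [0, 0, 0, 0, 0, 0.5, 0], [0, 0, 0, 0, 0, 0.5, 0]]]'

```text
time: 17.65
tool_pos: [0.5413, -0.1839, 0.1389]
ee_rot: [-3.141, 0.001, -3.074]
wrist_force: [-0.4, 0.9, -1.9]
width: 0.0097
```

```bash
python3 look.py k11; python3 - <<'E'
from bench import robot
print(robot.get_obs()["wrist_force"])
E
```

```text
[ 0.54130807 -0.18387489  0.1388914 ] [-3.14115811e+00  1.34944265e-03 -3.07433855e+00] F [-0.36593988  0.89802276 -1.91254442] M [ 0.09405844  0.02704594 -0.00470796] 0.00966138082499605 17.65
[ 0.76351359 -0.29163177 -2.29400033]
```

View pics/k11a.png

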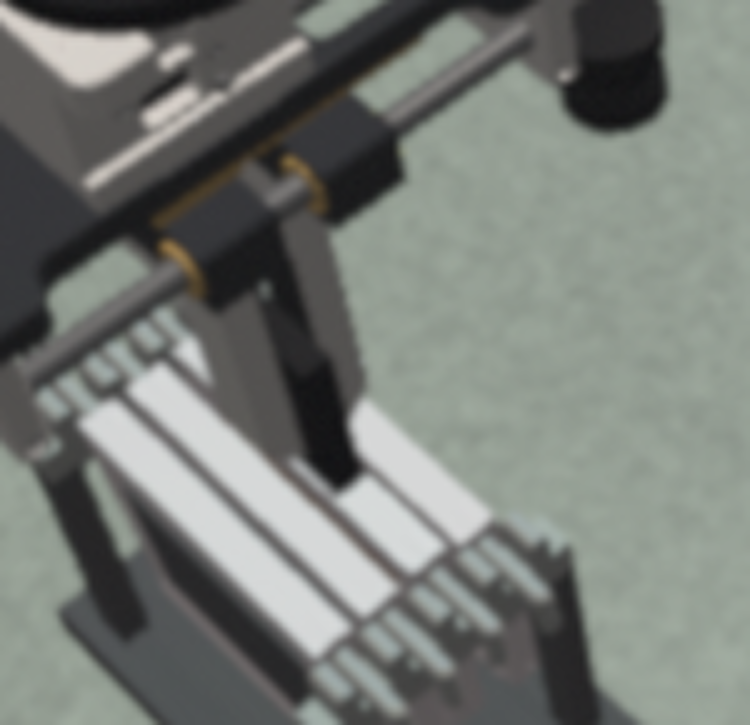

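View pics/k11w.png

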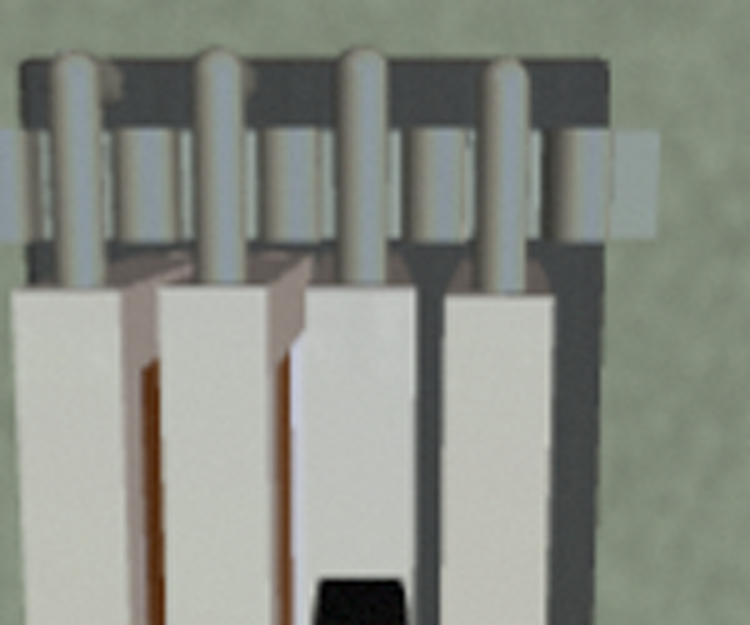

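Both hooks are in the slot with no contact force yet. I'll go on in fine steps.

Emit:
drive_tool --series '[[[0, 0, 0, 0, 0, 0.05, 0], [0, 0, 0, 0, 0, 0.1, 0], [0, 0, 0, 0, 0, 0.12, 0], [0, 0, 0, 0, 0, 0.12, 0]]]'

```text
time: 18.2
tool_pos: [0.5413, -0.1839, 0.1378]
ee_rot: [-3.141, 0.001, -3.074]
wrist_force: [0.6, 0.8, -2.0]
width: 0.01
```

Emit:
drive_tool --series '[[[0, 0, 0, 0, 0, 0.03, 0], [0, 0, 0, 0, 0, 0.05, 0], [0, 0, 0, 0, 0, 0.05, 0]]]'

```text
time: 18.5
tool_pos: [0.5413, -0.1839, 0.1372]
ee_rot: [-3.141, 0.001, -3.074]
wrist_force: [0.7, 1.0, -1.9]
width: 0.0102
```

Emit:
drive_tool --series '[[[0, 0, 0, 0, 0, 0.03, 0], [0, 0, 0, 0, 0, 0.05, 0], [0, 0, 0, 0, 0, 0.05, 0]]]'

```text
time: 18.8
tool_pos: [0.5414, -0.1839, 0.1371]
ee_rot: [-3.141, 0.002, -3.074]
wrist_force: [-0.9, -0.3, -0.1]
width: 0.0099
```

Emit:
drive_tool --series '[[[0, 0, 0, 0, 0, 0.05, 0], [0, 0, 0, 0, 0, 0.08, 0], [0, 0, 0, 0, 0, 0.08, 0]]]'

```text
time: 19.1
tool_pos: [0.5414, -0.1839, 0.1371]
ee_rot: [-3.141, 0.002, -3.074]
wrist_force: [-1.8, 1.5, 2.6]
width: 0.0097
```

Emit:
drive_tool --series '[[[0, 0, 0, 0, 0, 0.06, 0], [0, 0, 0, 0, 0, 0.1, 0], [0, 0, 0, 0, 0, 0.12, 0], [0, 0, 0, 0, 0, 0.12, 0]]]'

```text
time: 19.5
tool_pos: [0.5414, -0.1839, 0.137]
ee_rot: [-3.14, 0.003, -3.074]
wrist_force: [-2.9, 1.6, 6.4]
width: 0.0098
```

Emit:
drive_tool --series '[[[0, 0, 0, 0, 0, 0.12, 0], [0, 0, 0, 0, 0, 0.14, 0], [0, 0, 0, 0, 0, 0.15, 0], [0, 0, 0, 0, 0, 0.15, 0], [0, 0, 0, 0, 0, 0.15, 0]]]'

```text
time: 20.0
tool_pos: [0.5414, -0.1839, 0.137]
ee_rot: [-3.14, 0.003, -3.074]
wrist_force: [-3.4, 1.2, 7.6]
width: 0.0099
```

```bash
python3 - <<'E'
from bench import robot
for i in range(4):
    robot.snapshot("wrist");o=robot.get_obs();print(o["time"],o["wrist_force"].round(2),o["wrist_torque"].round(2))
E
```

```text
20.05 [-4.27  2.56  7.35] [ 0.41  0.77 -0.03]
20.1 [-4.    0.69  7.19] [ 0.4   0.88 -0.05]
20.15 [-3.31  0.75  7.58] [0.43 0.88 0.05]
20.2 [-4.54  1.87  6.23] [0.38 0.83 0.01]
```

Emit:
drive_tool --series '[[[0, 0, 0, 0, 0, 0.15, 0], [0, 0, 0, 0, 0, 0.17, 0], [0, 0, 0, 0, 0, 0.17, 0], [0, 0, 0, 0, 0, 0.17, 0], [0, 0, 0, 0, 0, 0.17, 0], [0, 0, 0, 0, 0, 0.17, 0], [0, 0, 0, 0, 0, 0.17, 0], [0, 0, 0, 0, 0, 0.17, 0], [0, 0, 0, 0, 0, 0.17, 0], [0, 0, 0, 0, 0, 0.17, 0], [0, 0, 0, 0, 0, 0.17, 0], [0, 0, 0, 0, 0, 0.17, 0], [0, 0, 0, 0, 0, 0.17, 0], [0, 0, 0, 0, 0, 0.17, 0], [0, 0, 0, 0, 0, 0.17, 0]]]'

```text
time: 21.7
tool_pos: [0.5414, -0.1839, 0.137]
ee_rot: [-3.139, 0.004, -3.074]
wrist_force: [-4.2, 1.8, 7.5]
width: 0.0099
```

```bash
python3 - <<'E'
from bench import robot
for i in range(4):
    robot.snapshot("wrist");o=robot.get_obs();print(o["time"],o["wrist_force"].round(2),o["tool_pos"].round(4),o["ee_rot"].round(4))
E
```

```text
21.75 [-3.62  1.77  8.4 ] [ 0.5414 -0.1839  0.137 ] [-3.1393  0.0042 -3.0741]
21.8 [-3.49  0.58  7.35] [ 0.5414 -0.1839  0.137 ] [-3.1393  0.0041 -3.0741]
21.85 [-3.23  1.15  7.98] [ 0.5414 -0.1839  0.137 ] [-3.1393  0.0042 -3.0742]
21.9 [-2.56  1.71  7.76] [ 0.5414 -0.1839  0.137 ] [-3.1393  0.0041 -3.0741]
```

Rack load so far is about 10.5 N (7.8 N plus ~2.8 N weight), held 1.5 s. I'll hold once more a little nearer 12 N.

Emit:
drive_tool --series '[[[0, 0, 0, 0, 0, 0.17, 0], [0, 0, 0, 0, 0, 0.19, 0], [0, 0, 0, 0, 0, 0.2, 0], [0, 0, 0, 0, 0, 0.2, 0], [0, 0, 0, 0, 0, 0.2, 0], [0, 0, 0, 0, 0, 0.2, 0], [0, 0, 0, 0, 0, 0.2, 0], [0, 0, 0, 0, 0, 0.2, 0], [0, 0, 0, 0, 0, 0.2, 0], [0, 0, 0, 0, 0, 0.2, 0], [0, 0, 0, 0, 0, 0.2, 0], [0, 0, 0, 0, 0, 0.2, 0], [0, 0, 0, 0, 0, 0.2, 0], [0, 0, 0, 0, 0, 0.2, 0], [0, 0, 0, 0, 0, 0.2, 0], [0, 0, 0, 0, 0, 0.2, 0], [0, 0, 0, 0, 0, 0.2, 0]]]'

```text
time: 23.6
tool_pos: [0.5414, -0.1839, 0.137]
ee_rot: [-3.139, 0.005, -3.074]
wrist_force: [-3.7, 1.7, 8.3]
width: 0.0097
```

```bash
python3 look.py k12; python3 - <<'E'
from bench import robot
for i in range(2):
    robot.snapshot("wrist");o=robot.get_obs();print(o["time"],o["wrist_force"].round(2),o["tool_pos"].round(4),o["ee_rot"].round(4))
E
```

```text
[ 0.54142711 -0.18388626  0.13697606] [-3.13868914  0.00493736 -3.07402752] F [-3.65280633  1.69064918  8.3293627 ] M [ 0.47369232  1.08369376 -0.07231302] 0.009705875078029561 23.6
23.8 [-3.24  2.27  8.71] [ 0.5414 -0.1839  0.137 ] [-3.1387  0.0049 -3.0741]
23.85 [-3.66  1.17  8.55] [ 0.5414 -0.1839  0.137 ] [-3.1387  0.0049 -3.074 ]
```

View pics/k12a.png

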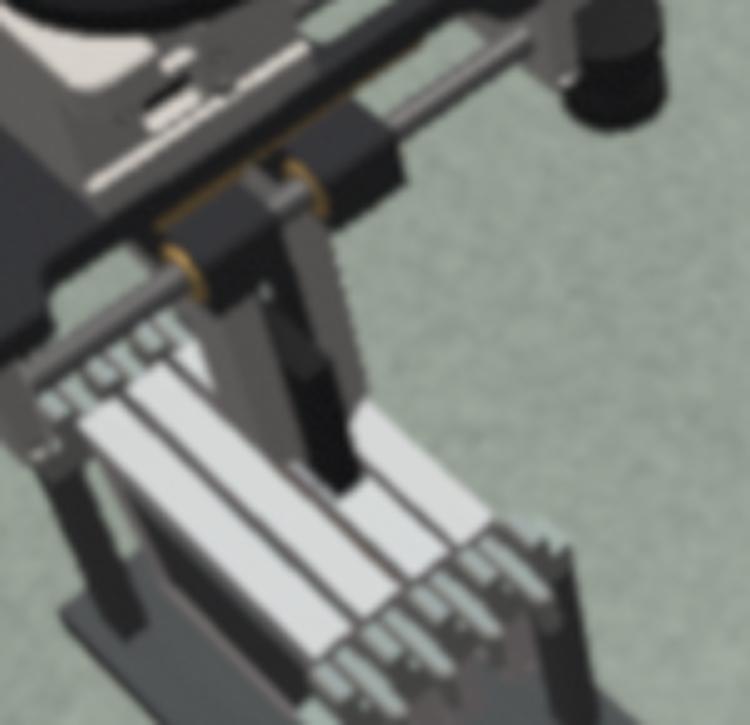

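View pics/k12b.png

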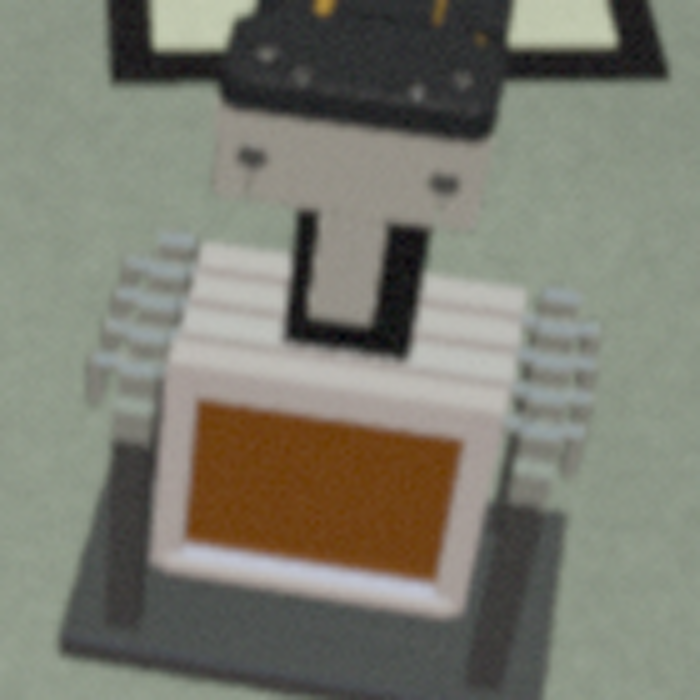

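The four frames now sit evenly in the rack, hooks over both rails, with rack load about 11.3 N held for over 1.5 s. I'll relieve the pressure and open.

Emit:
drive_tool --series '[[[0, 0, 0, 0, 0, 0.17, 0], [0, 0, 0, 0, 0, 0.13, 0], [0, 0, 0, 0, 0, 0.09, 0], [0, 0, 0, 0, 0, 0.06, 0], [0, 0, 0, 0, 0, 0.06, 0]]]'

```text
time: 24.35
tool_pos: [0.5414, -0.1839, 0.137]
ee_rot: [-3.138, 0.005, -3.074]
wrist_force: [-2.1, 1.4, 5.9]
width: 0.0097
```

Emit:
drive_tool --series '[[[0, 0, 0, 0, 0, 0.03, 14], [0, 0, 0, 0, 0, 0.03, 18], [0, 0, 0, 0, 0, 0.03, 22], [0, 0, 0, 0, 0, 0.03, 26], [0, 0, 0, 0, 0, 0.03, 30], [0, 0, 0, 0, 0, 0.03, 35], [0, 0, 0, 0, 0, 0.03, 40], [0, 0, 0, 0, 0, 0.03, 40]]]'

```text
time: 25.15
tool_pos: [0.5414, -0.1839, 0.1367]
ee_rot: [-3.138, 0.005, -3.074]
wrist_force: [0.2, 0.1, 0.6]
width: 0.0373
```

```bash
python3 look.py k13
```

```text
[ 0.54143867 -0.18393234  0.13674444] [-3.13837536  0.00523149 -3.07406715] F [0.23912011 0.10611165 0.62410888] M [ 0.00654177 -0.0140702   0.03100945] 0.03732024024469205 25.15
```

View pics/k13w.png

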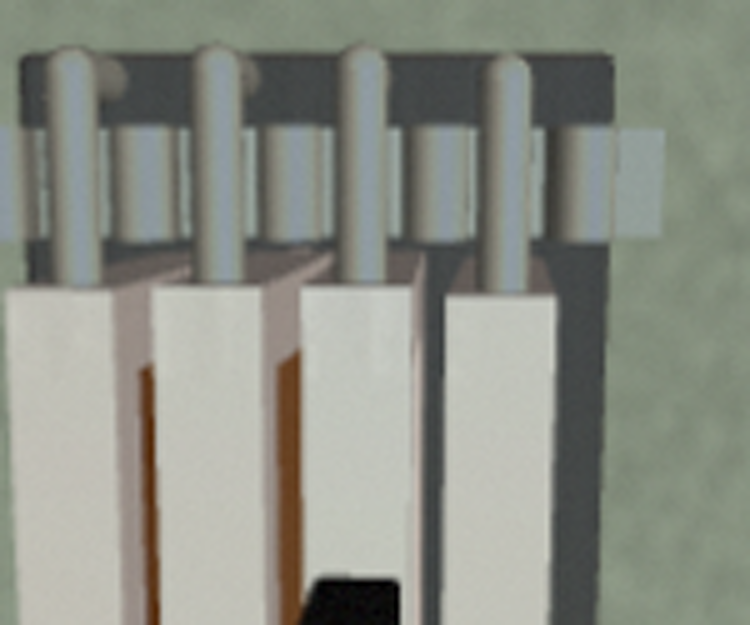

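View pics/k13a.png

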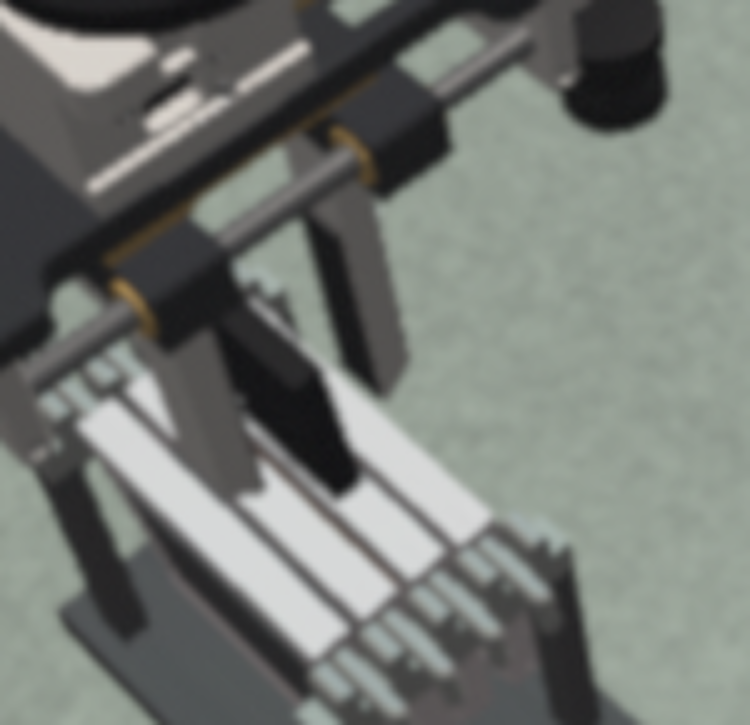

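The carrier hangs free. Its tab leans slightly but sits clear of both fingers, and the force is near zero. I'll lift straight up.

Emit:
drive_tool --series '[[[0, 0, 0, 0, 0, -0.1, 50], [0, 0, 0, 0, 0, -0.4, 55], [0, 0, 0, 0, 0, -0.9, 60], [0, 0, 0, 0, 0, -1.6, 60], [0, 0, 0, 0, 0, -2.4, 60], [0, 0, 0, 0, 0, -3.3, 60], [0, 0, 0, 0, 0, -4.3, 60], [0, 0, 0, 0, 0, -5.5, 60], [0, 0, 0, 0, 0, -7, 60], [0, 0, 0, 0, 0, -9, 60], [0, 0, 0, 0, 0, -11, 60], [0, 0, 0, 0, 0, -13, 60], [0, 0, 0, 0, 0, -14.5, 60], [0, 0, 0, 0, 0, -15, 60], [0, 0, 0, 0, 0, -15, 60]]]'

```text
time: 26.8
tool_pos: [0.541, -0.1836, 0.2883]
ee_rot: [-3.137, 0.007, -3.074]
wrist_force: [0.2, 0.3, -0.6]
width: 0.0562
```

```bash
python3 look.py k14; python3 - <<'E'
from h import *
a=Cam("scene");b=Cam("side");w=Cam("wrist")
for n,c in (("a14",a),("b14",b),("w14",w)): cv2.imwrite(f"pics/{n}.png",c.img)
E
```

```text
[ 0.54102297 -0.18364565  0.28827998] [-3.13719873  0.00747415 -3.07401083] F [ 0.21118938  0.25852724 -0.5736777 ] M [ 0.00914777  0.01053726 -0.01626199] 0.05617467328281826 26.8
```

View pics/a14.png

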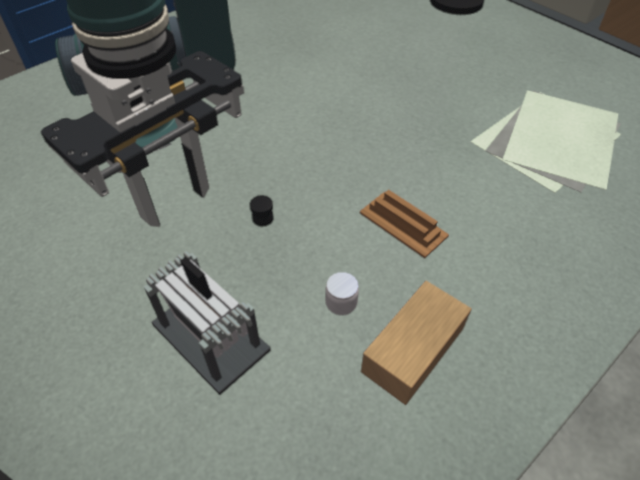

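View pics/b14.png

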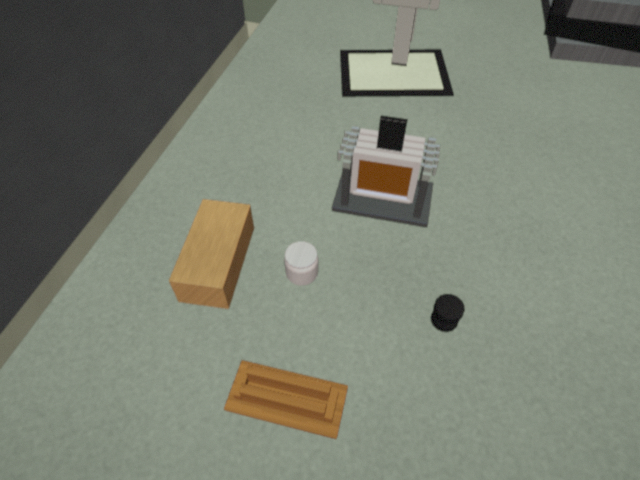

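View pics/w14.png

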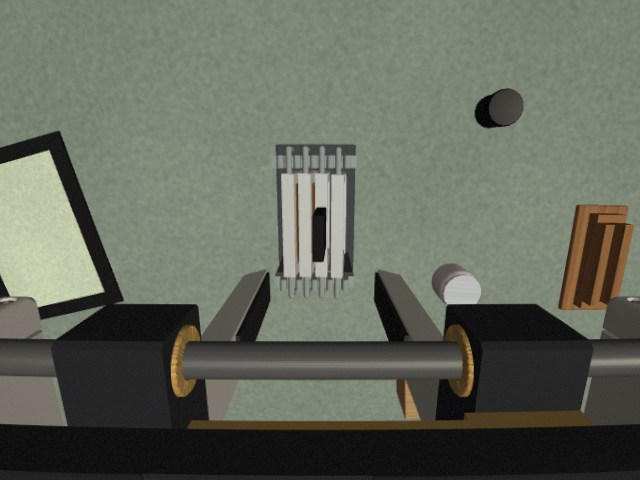

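View pics/k14b.png

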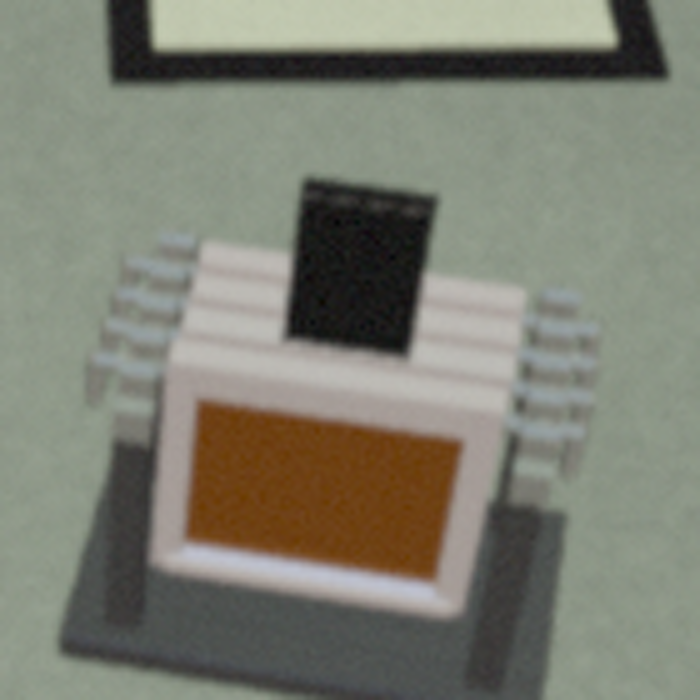

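All four frames hang with their hooks in line: far ends near row 148 and near ends near row 293 in the wrist view. The loupe (262,210), tin (342,290), box and stand are where they were, and the gripper is 15 cm clear. I'm handing it in.

```bash
python3 - <<'E'
from bench import robot
print(robot.close_job(), robot.get_obs()["time"])
E
```

```text
the job is handed in; nothing more can be done
the job is handed in; nothing more can be done
```

The tabbed frame is hanging in the empty slot with both hooks over the rails, and I handed the job in at about 27 s of the 64 s allowed. I lifted it by its tab out of the stand, lowered it slowly between the neighbouring frames, pressed it home, then eased off, let go and withdrew straight up.

**Pressing:** I pressed for over 3 s in two holds. The rack load came to about 10.5 N in the first and 11.3 N in the second, counting roughly 2.8 N for the frame's weight. That is slightly under the 12 N aim but within 7–20 N, and no reading came near the strain limit. The force was read only at the end of each move and while holding, so short peaks in between would not have shown.

**Last checks:** The last pictures show four evenly spaced frames with their hooks in line on both rails. The loupe, tin, box and stand look unmoved, and the gripper is 15 cm clear.

**What disagreed or was less than ideal:**
- The wrist camera read about 1–3 mm off from the other two cameras, so I aligned the frame to the rack within the same picture.
- A sideways force of about 4 N built up while pressing, and it was gone after release.
- The released frame leans slightly in its slot.

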